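# Change the batch in the blood-tube mixer and start it

## Robot

A 6-joint arm with a two-finger parallel gripper is mounted at the origin on a cart in front of the work surface, level with it; the furniture and walls round the work are solid. World frame = base frame: x ahead of the robot, y to its left, z up, the work surface at z = 0. Lengths are in m, angles in rad, forces in N, time in s.
With the tool pointing down it reaches from about 0.35 to 0.775 m from the base axis. Payload 5.5 kg.
Tool frame: the origin (TCP) lies midway between the tips of the shut fingers; the grasp point (between the pads) lies grip_point_offset behind it (grip_point_offset is the distance from the TCP to the grasp point, in m); z points along the fingers, y is the direction in which the jaws open and shut (so a half turn about z gives the same grasp; the last joint's range is limited). The gripper opens to 85 mm and grips with 20 to 120 N. Pads are 22 mm wide; open, the fingers measure 114 mm over their backs; the gripper's body (76 mm by 85 mm) begins 54 mm behind the grasp point. The pads swing forward as they close: fully open they stand 13 mm farther back than shut.
Start: joints at [-1.247, 0.313, 0.046, 1.304, 0, 1.431], TCP at [0.257, -0.514, 0.231] pointing down, gripper open.
Joint ranges: [-2.76, 2.76], [-0.86, 1.69], [-1.03, 1.26], [-2.2, 2.34], [-1.47, 1.5], [-3.14, 3.14]. Speed limits (rad/s): [2.57, 2.57, 3.14, 3.14, 3.14, 3.14].

## Interface

Orientations are given as a unit quaternion [w, x, y, z].
In Python, from workcell import * gives the robot as it stands.
- The arm moves only by the tool send_rows, never from a script. Its argument "series" is one flat list of numbers, 7 for each row, row after row: the shift along the tool's x, y, z in cm, then the turn, a rotation vector about the tool's x, y, z in degrees, then the opening, from 0 (shut) to 1 (fully open). A call has 1 to 10 rows; each row is the pose to reach, as a shift and turn from the pose commanded when the call began, along the tool's axes at that moment; what a row does not reach only later rows make up. A row lasts 1/12 s, in which the tool goes at most 41.7 mm and 7.16 degrees, less where a joint would pass 70% of its speed; a pose out of reach is approached as far as the arm can. A call with a gripper value outside its range is refused whole. The fingers move at their own pace and stop on an object; "newtons" is the grip in N (left out, the last holds). Time passes only in rows, so rows that repeat a pose let the fingers close. It gives the time, the measured TCP pose, the force and the opening at its end, in the units of the state.
- get_state(): the state, without advancing time (a new reading comes with each control period).
- read_camera(name): name is "scene" or "top" or "wrist"; returns the picture (400x640x3 uint8, blue, green, red); there is no depth.
- camera_info(name): a dict with "K" (3x3 intrinsics, pixels), "D" ([k1, k2, p1, p2, k3] as OpenCV has them; the pictures are not rectified), "xyz" and "attitude" of the camera in the world. Camera axes: x right, y down, z forward; pixel columns grow to the right and rows downward; lengths in m; the calibration is good to about 2 mm. A picture is of the moment at which its call begins: read the wrist's pose just before it. camera_info takes no time and is no camera call; for the wrist camera it gives the pose at the moment of the call.
- hand_in(): hands the job in, once; it reports no verdict.
Trained networks look in the newest picture that a camera, given by its name, has taken for a name from the list of things; names that differ only in an ending like _2 or _b are one class to them, and where a whole thing is asked for, a point or a joint stands for the part that bears it (a point fixed in the world has none). Each returns a list of dicts, best first, with "p" (0 to 1); they miss things now and then, are a little off and sometimes report something else, mostly with a low value. They report only what shows in the picture. A call takes as long as a camera call. They do not tell look-alikes from the thing itself.
- silhouettes(camera, label): "pixels" (400x640 bool, what is visible of it) and "box" ([left, top, width, height] in pixels, round what is visible of it).
The state is a dict: "clock": time; "joint_pos": joint angles; "qvel": joint speeds; "tau": joint torques, N m; "tcp_pos": TCP position; "orientation": TCP orientation; "wrist_force": force on the tool from outside, world axes, zero at the start; "ft_torque": the same for the moment, N m; "finger_gap": finger opening in m.
Only numpy, scipy, OpenCV 4.12 (cv2) and the standard library are available. Lean on these libraries where they do the work, as an engineer would, in place of code of your own. Each camera call takes 0.05 s, during which the arm holds its last target. There are 200 camera calls.

## Task

Change the batch in the blood-tube mixer: slide its clear guard open, lay the finished red-capped tubes in the yellow tray, and lay every purple-capped tube in a groove of the blue cradle, one to a groove, cap towards the clamp bar. Then turn the black knob clockwise until the bar has pushed the tubes home and its slip clutch has clicked over by at least 20 degrees, slide the guard shut until its catch clicks, and press the green start button; leave the bottle and the hand counter where they are.

Things in the scene. Friction and masses are not known exactly. Their poses are not given: they have to be found in the camera images.
- mixer: white blood-tube mixer, fixed, about 270 mm deep (x), 290 wide (y). Origin at worktop height under the middle of the blue cradle; x points from the parked guard to the cradle's end stop (within 0.2 rad of world x), y left, z up. White deck 10 mm high. Grey end stop 34 mm high, its face at x = +44 mm. White drive housing on the right (y -118 to -175, x -122 to +38), 50 mm high
- lane_0 (a point): leftmost of four grooves (mixer y +72, +24, -24, -72 mm): its middle (mixer x = -2 mm) at the height of a lying tube's axis, 28.4 mm; axes as mixer. The cradle is two blue cross bars, 4 mm thick, at mixer x = -22 and +24 mm; V-grooves 14 mm wide at the floor (22 mm up), 30 mm at the top (30 mm up). Between the bars 42 mm are free for fingers; the cap must lie in front of the front bar
- lane_1 (a point): middle of the second groove from the left, as lane_0
- lane_2 (a point): middle of the third groove from the left, as lane_0
- lane_3 (a point): middle of the rightmost groove, as lane_0
- tube_0_centre (a point): purple-capped blood tube lying down, 86 mm long, 20 g; this point half-way along, on its axis; -y points to the cap. Cap 17 mm across, from 26 to 43 mm on the -y side; bare glass, 12.8 mm across, from there to +43 mm. On the worktop the point is 8 mm up. Three or all four of these are present (absent: None), at first lying left of the mixer, caps roughly towards the robot
- tube_1_centre (a point): purple-capped blood tube lying down, 86 mm long, 20 g; this point half-way along, on its axis; -y points to the cap. Cap 17 mm across, from 26 to 43 mm on the -y side; bare glass, 12.8 mm across, from there to +43 mm. On the worktop the point is 8 mm up. Three or all four of these are present (absent: None), at first lying left of the mixer, caps roughly towards the robot
- tube_2_centre (a point): purple-capped blood tube lying down, 86 mm long, 20 g; this point half-way along, on its axis; -y points to the cap. Cap 17 mm across, from 26 to 43 mm on the -y side; bare glass, 12.8 mm across, from there to +43 mm. On the worktop the point is 8 mm up. Three or all four of these are present (absent: None), at first lying left of the mixer, caps roughly towards the robot
- tube_3_centre (a point): purple-capped blood tube lying down, 86 mm long, 20 g; this point half-way along, on its axis; -y points to the cap. Cap 17 mm across, from 26 to 43 mm on the -y side; bare glass, 12.8 mm across, from there to +43 mm. On the worktop the point is 8 mm up. Three or all four of these are present (absent: None), at first lying left of the mixer, caps roughly towards the robot
- red_0_centre (a point): finished tube, exactly like the purple-capped ones (see there, same point and axes) but with a red cap; one or two of these two are present (absent: None), at first lying in a groove under the guard
- red_1_centre (a point): finished tube, exactly like the purple-capped ones (see there, same point and axes) but with a red cap; one or two of these two are present (absent: None), at first lying in a groove under the guard
- tray_in (a point): open yellow tray, fixed, 110 mm (x) by 150 mm (y), walls 3 mm thick and 22 mm high; this point is the centre of its inner floor, 3 mm above the worktop; x and y along its sides. A tube lying in it has its axis 8 mm above this point
- bar (a joint): travel in m of the aluminium clamp bar (36 mm high, across the mixer in front of the cradle) towards the end stop; 0 open, its face then at mixer x = -57 mm. It moves 6 mm per rad of the knob's spindle; with the tubes pushed against the end stop it stands at about 0.015
- spindle (a joint): turn in rad, clockwise from above, of the spindle and its aluminium collar with a red mark under the knob; 0 = clamp fully open, about 2.5 with the tubes clamped. Needs about 0.03 N m; stays where it is left
- clutch (a joint): slip in rad of the black knob on its spindle, 0 at the start. The knob takes the spindle along up to 0.12 N m and then clicks over: this grows only while the knob is turned on clockwise with the bar pressed home or blocked. Turned back, the knob takes the spindle along
- knob_grip (a point): black fluted torque-limiting knob, orange disc and white line on top: upright cylinder 34 mm across, 28 mm high; this point on its axis, 16 mm above its underside, 73 mm above the worktop, at mixer (-88, -147.5) mm. Clockwise from above closes the clamp; its height stays. The housing's top is 23 mm below this point; nothing else near reaches the knob's height but the guard's handle
- guard (a joint): travel in m of the clear sliding guard: 0 parked in front of the cradle, 0.128 fully shut at its stop; at first it stands mostly over the cradle, unlatched. Rail friction about 1 N; from about 0.111 to 0.119 a spring catch resists with some 5 N, then clicks over and holds it
- catch (a joint): how far in m the sprung ball of the guard's catch is pressed down: 0 when free or when the guard is latched, up to 0.004 while the guard rides over it
- guard_handle (a point): centre of the blue handle bar on the guard: 12 mm thick along mixer x, 70 mm long along mixer y, 14 mm high; 75 mm above the worktop, on two posts that stand 16 mm above the guard's top (52 mm up). Push it along mixer +x to shut the guard
- start (a joint): travel in m of the green start push button: 0 up, 0.006 fully down (5 N); springs back
- start_top (a point): middle of the top of the green start button, 24 mm across, on the housing at mixer (-8, -147.5) mm; press straight down
- oil_centre (a point): bystander: small brown bottle with black cap to the left of the tubes, 31 mm across, 70 mm high; this point half-way up. Leave alone
- tally_centre (a point): bystander: white round hand counter, 56 x 60 x 21 mm, on the worktop; this point half-way up. Leave alone
Not all that is in view belongs to the job. Leave any orange or turquoise look-alike of the part that bears tube_3_centre alone.

How it is judged:
On the way, in this order (a step that is already met when the one before it is completed fails the run):
1. the red-capped tubes lie in the tray and every purple-capped one in a groove, cap towards the clamp bar, let go (x of red_0_centre in the frame of tray_in between -0.05 and 0.05 m and y of red_0_centre in the frame of tray_in between -0.07 and 0.07 m and z of red_0_centre in the frame of tray_in between -0.002 and 0.02 m and x of red_1_centre in the frame of tray_in between -0.05 and 0.05 m and y of red_1_centre in the frame of tray_in between -0.07 and 0.07 m and z of red_1_centre in the frame of tray_in between -0.002 and 0.02 m and x of tube_0_centre in the frame of mixer between -0.015 and 0.007 m and y of tube_0_centre in the frame of mixer between -0.086 and 0.086 m and z of tube_0_centre in the frame of mixer between 0.024 and 0.0325 m and y of knob_grip in the frame of tube_0_centre below -0.03 m and angle between the y axis of each of tube_0_centre, tube_1_centre, tube_2_centre, tube_3_centre and the x axis of mixer, either way round below 0.12 rad and x of tube_1_centre in the frame of mixer between -0.015 and 0.007 m and y of tube_1_centre in the frame of mixer between -0.086 and 0.086 m and z of tube_1_centre in the frame of mixer between 0.024 and 0.0325 m and y of knob_grip in the frame of tube_1_centre below -0.03 m and x of tube_2_centre in the frame of mixer between -0.015 and 0.007 m and y of tube_2_centre in the frame of mixer between -0.086 and 0.086 m and z of tube_2_centre in the frame of mixer between 0.024 and 0.0325 m and y of knob_grip in the frame of tube_2_centre below -0.03 m and x of tube_3_centre in the frame of mixer between -0.015 and 0.007 m and y of tube_3_centre in the frame of mixer between -0.086 and 0.086 m and z of tube_3_centre in the frame of mixer between 0.024 and 0.0325 m and y of knob_grip in the frame of tube_3_centre below -0.03 m and contact force between each of tube_0, tube_1, tube_2, tube_3, red_0, red_1 and the fingers below 0.1 N), for 0.2 s.
2. the clamp bar has pushed the tubes home and the knob's clutch has slipped at least 0.3 rad (value of joint bar above 0.0135 m and value of joint clutch above 0.3 rad), for 0.2 s.
3. the guard is shut past its catch (value of joint guard above 0.1235 m and value of joint catch below 0.003 m), for 0.2 s.
4. the start button is pressed (value of joint start above 0.004 m), for 0.05 s.
At the end, for the whole second after the job is handed in: Red tubes in the tray. Purple tubes at rest in grooves: cap to the bar, axis within 0.12 rad, centre 24 to 32.5 mm up, -15 to +7 mm in mixer x. Bar at 13.5 mm or more, clutch slipped 0.3 rad or more, guard at 0.1235 m or more, catch pressed under 3 mm, start button up (all of step 2 and all of step 3 and x of red_0_centre in the frame of tray_in between -0.05 and 0.05 m and y of red_0_centre in the frame of tray_in between -0.07 and 0.07 m and z of red_0_centre in the frame of tray_in between -0.002 and 0.02 m and x of red_1_centre in the frame of tray_in between -0.05 and 0.05 m and y of red_1_centre in the frame of tray_in between -0.07 and 0.07 m and z of red_1_centre in the frame of tray_in between -0.002 and 0.02 m and x of tube_0_centre in the frame of mixer between -0.015 and 0.007 m and y of tube_0_centre in the frame of mixer between -0.086 and 0.086 m and z of tube_0_centre in the frame of mixer between 0.024 and 0.0325 m and y of knob_grip in the frame of tube_0_centre below -0.03 m and angle between the y axis of each of tube_0_centre, tube_1_centre, tube_2_centre, tube_3_centre and the x axis of mixer, either way round below 0.12 rad and x of tube_1_centre in the frame of mixer between -0.015 and 0.007 m and y of tube_1_centre in the frame of mixer between -0.086 and 0.086 m and z of tube_1_centre in the frame of mixer between 0.024 and 0.0325 m and y of knob_grip in the frame of tube_1_centre below -0.03 m and x of tube_2_centre in the frame of mixer between -0.015 and 0.007 m and y of tube_2_centre in the frame of mixer between -0.086 and 0.086 m and z of tube_2_centre in the frame of mixer between 0.024 and 0.0325 m and y of knob_grip in the frame of tube_2_centre below -0.03 m and x of tube_3_centre in the frame of mixer between -0.015 and 0.007 m and y of tube_3_centre in the frame of mixer between -0.086 and 0.086 m and z of tube_3_centre in the frame of mixer between 0.024 and 0.0325 m and y of knob_grip in the frame of tube_3_centre below -0.03 m and value of joint start below 0.002 m and linear speed of each of tube_0, tube_1, tube_2, tube_3, red_0, red_1 below 0.02 m/s); the robot touches nothing.
It fails at once if the brown bottle or the hand counter is moved more than 30 mm, or the bottle is knocked over (distance of any of oil_centre, tally_centre from where it was at the start of the episode above 0.03 m or angle between oil_centre's own z axis and vertical above 0.5 rad).
Of red_0, red_1 only 1 to 2 are there at a start; the rules pass over those that are not, and their reading is None.
Of tube_0, tube_1, tube_2, tube_3 only 3 to 4 are there at a start; the rules pass over those that are not, and their reading is None.
At some moment in a run one of tube_0, tube_1, tube_2, tube_3 may be knocked a few centimetres aside while the robot is not near it.
Once in a run the grip may slacken for a moment while it holds something.
It also fails if it takes over 210 s, if anything falls off the work surface, if the arm or the gripper's body presses on something with over 40 N, if the wrist force passes 120 N, or if a joint passes its speed limit or range.

## Working session

There is one attempt and no reset: what is moved stays moved. The work goes in short steps, Python scripts to look and compute and a tool call to move; the robot and the scene stay as the last step left them, time stands still between calls to the robot, and variables do not carry over. Pictures are saved under pics/ and viewed, about 12 in all and at most 16, crops included, and the job is handed in when it is done.

Besides the shell and the picture viewer there is one more tool, called after "Emit:" in YAML: its name, and indented under it one key for each argument. send_rows: Moves the arm, as the interface text tells. Its arguments: {"type":"object","properties":{"series":{"type":"array"},"newtons":{"type":"number"}},"required":["series"]}

```bash
mkdir -p pics; ls
python3 - <<'E'
from workcell import *
import cv2
s=get_state(); print(s)
for n in ("scene","top","wrist"):
    c=camera_info(n); print(n,c)
for n in ("scene","top"):
    cv2.imwrite(f"pics/{n}0.png",read_camera(n))
E
```

```text
pics
{'clock': 0.0, 'joint_pos': array([-1.24658603e+00,  3.14048001e-01,  4.49265117e-02,  1.30364850e+00,
        2.40553307e-05,  1.43118942e+00]), 'qvel': array([ 9.87474204e-07,  1.46335906e-04,  5.58866044e-04,  1.89397015e-04,
       -9.25391080e-04, -1.59989180e-03]), 'tau': array([ 7.53880540e-04, -4.80622816e+01,  2.98535013e+01,  1.93794578e-02,
        2.16663159e-05, -6.22921107e-06]), 'tcp_pos': array([ 0.25705019, -0.5137216 ,  0.23036039]), 'orientation': array([-9.83737248e-04,  9.73229033e-01,  2.29835323e-01, -7.89802784e-05]), 'wrist_force': array([-0.00467175,  0.71452487,  0.83480201]), 'ft_torque': array([0.0430463 , 0.01582308, 0.02590758]), 'finger_gap': 0.08545395206361477}
scene {'K': array([[453.87598243,   0.        , 310.28407003],
       [  0.        , 453.87598243, 200.17621607],
       [  0.        ,   0.        ,   1.        ]]), 'D': array([-0.05095454,  0.        ,  0.        ,  0.        ,  0.        ]), 'xyz': array([0.08138996, 1.08235494, 0.73507291]), 'attitude': array([ 0.10575907, -0.20274385,  0.85823461, -0.45950333])}
top {'K': array([[362.57263367,   0.        , 328.61324003],
       [  0.        , 362.57263367, 197.33748803],
       [  0.        ,   0.        ,   1.        ]]), 'D': array([-0.07464493,  0.        ,  0.        ,  0.        ,  0.        ]), 'xyz': array([0.43453526, 0.21626171, 1.12701769]), 'attitude': array([ 0.02026396, -0.70303147,  0.71001332, -0.03488854])}
wrist {'K': array([[314.33665892,   0.        , 317.24870569],
       [  0.        , 314.33665892, 196.67964679],
       [  0.        ,   0.        ,   1.        ]]), 'D': array([-0.01660749,  0.        ,  0.        ,  0.        ,  0.        ]), 'xyz': array([ 0.31929774, -0.48182914,  0.3728571 ]), 'attitude': array([ 0.11965283,  0.84225398, -0.52029492, -0.07473035])}
```

View pics/top0.png

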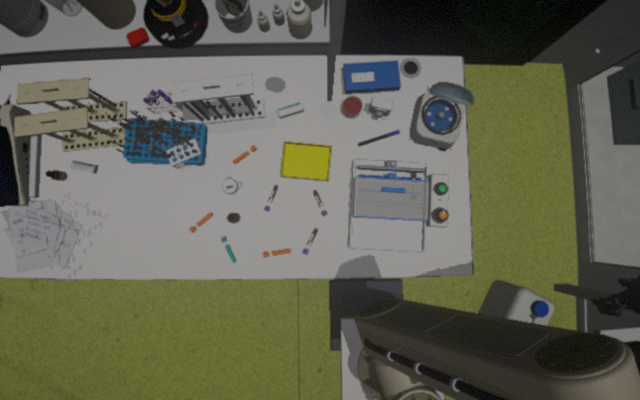

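View pics/scene0.png

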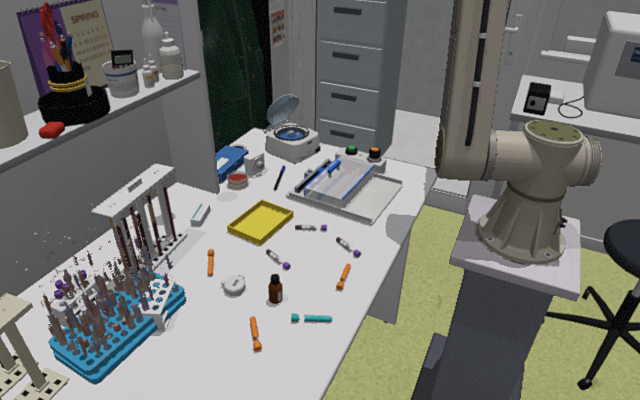

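The top picture shows three purple tubes near (272,197), (319,203) and (310,241). The tray is at (306,161), the mixer at (388,205), the knob at (441,215) and the start button at (443,188). The bottle is at (233,217) and the counter at (232,185). The scene picture agrees with this layout.

```bash
cat > h.py <<'E'
from workcell import *
import cv2, numpy as np
from scipy.spatial.transform import Rotation as R
def rot(q): return R.from_quat(q,scalar_first=True)
def ray2plane(uv,z,ci):
    p=cv2.undistortPoints(np.array(uv,float).reshape(-1,1,2),ci["K"],ci["D"]).reshape(-1,2)
    d=rot(ci["attitude"]).apply(np.c_[p,np.ones(len(p))]); z=np.broadcast_to(z,len(p))
    return ci["xyz"]+d*((z-ci["xyz"][2])/d[:,2])[:,None]
def proj(X,ci):
    r=rot(ci["attitude"]).inv()
    return cv2.projectPoints(np.array(X,float).reshape(-1,3),r.as_rotvec(),-r.apply(ci["xyz"]),ci["K"],ci["D"])[0].reshape(-1,2)
def blobs(mask,amin=5):
    n,l,st,c=cv2.connectedComponentsWithStats(mask.astype(np.uint8)); return [(c[i],st[i,4],l==i) for i in range(1,n) if st[i,4]>=amin]
E
python3 - <<'E'
from h import *
im=cv2.imread("pics/top0.png"); ci=camera_info("top")
hsv=cv2.cvtColor(im,cv2.COLOR_BGR2HSV); H,S,V=cv2.split(hsv)
def show(n,m,z,roi=(240,140,470,260),amin=4):
    mm=np.zeros_like(m); x0,y0,x1,y1=roi; mm[y0:y1,x0:x1]=m[y0:y1,x0:x1]
    for c,a,_ in blobs(mm,amin): print(n,c.round(1),a,ray2plane(c,z,ci)[0].round(4))
show("purple",(H>120)&(H<150)&(S>70),.0085)
show("orange",(H>5)&(H<20)&(S>150),.085,(420,140,470,260))
show("green",(H>45)&(H<85)&(S>80),.06,(420,140,470,260))
show("blue",(H>100)&(H<120)&(S>130),.08,(340,140,430,260),10)
show("red",((H<8)|(H>172))&(S>60),.03,(340,140,430,260),3)
m=((H>22)&(H<35)&(S>150)).astype(np.uint8)
bl=max(blobs(m),key=lambda b:b[1]); r=cv2.minAreaRect(np.argwhere(bl[2])[:,::-1].astype(np.float32)); print("tray",r, ray2plane(cv2.boxPoints(r),.022,ci).round(4).tolist())
for n in ("tube_0_centre","red_0_centre","bar","guard_handle","oil_centre","tally_centre"):
    if n=="tube_0_centre": read_camera("top")
    for d in silhouettes("top",n)[:8]:
        print(n,round(d["p"],2),d["box"])
        if n=="tube_0_centre" and d["p"]>.3:
            pts=np.argwhere(d["pixels"])[:,::-1]; W=ray2plane(pts,.008,ci)[:,:2]
            c=W.mean(0); u,s,v=np.linalg.svd(W-c); print("   ",c.round(4),np.degrees(np.arctan2(v[0,1],v[0,0])).round(1))
crop=cv2.resize(im[140:265,240:465],None,fx=3.5,fy=3.5,interpolation=cv2.INTER_CUBIC); cv2.imwrite("pics/c1.png",crop)
E
```

```text
purple [266.7 208.1] 13 [0.4904 0.384  0.0085]
purple [324.2 212.5] 13 [0.475  0.2069 0.0085]
purple [305.5 251. ] 16 [0.3577 0.2652 0.0085]
orange [442.9 215.2] 29 [ 0.4606 -0.1381  0.085 ]
green [441.9 187.7] 51 [ 0.5436 -0.1466  0.06  ]
blue [391.6 176. ] 31 [0.5772 0.009  0.08  ]
blue [393.3 189.6] 67 [0.5373 0.0049 0.08  ]
tray ((305.66229248046875, 160.88369750976562), (46.866615295410156, 33.87217330932617), 4.969740867614746) [[0.5887, 0.3388, 0.022], [0.694, 0.3299, 0.022], [0.6801, 0.1855, 0.022], [0.5749, 0.1956, 0.022]]
bar 0.26 [278.5, 138.4, 55.0, 42.0]
guard_handle 0.95 [352.2, 174.2, 77.1, 48.2]
oil_centre 0.4 [230.6, 213.7, 9.9, 7.8]
tally_centre 0.64 [224.3, 178.1, 16.3, 17.8]
```

View pics/c1.png

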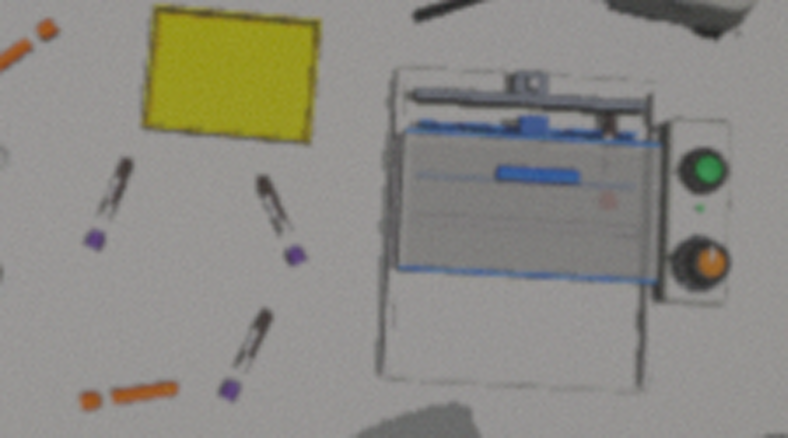

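One red tube is in the rightmost groove (crop 608,160), and there are three purple tubes, caps towards the robot. Next is a planning helper and a move to a close look from the wrist.

```bash
cat >> h.py <<'E'
def down(yaw): # tool z down, tool x at world yaw (deg)
    c,s=np.cos(np.radians(yaw)),np.sin(np.radians(yaw)); return R.from_matrix(np.array([[c,s,0],[s,-c,0],[0,0,-1]]))
def plan(wps,p=None,q=None):
    """wps: (x,y,z,yaw) list of TCP targets; prints shift cm / turn deg for one call each, rows needed"""
    s=get_state(); p=s["tcp_pos"] if p is None else np.array(p); r=rot(s["orientation"]) if q is None else q
    for w in wps:
        t=np.array(w[:3]); rt=down(w[3]); d=r.inv().apply(t-p)*100; a=np.degrees((r.inv()*rt).as_rotvec())
        print(np.round(w,3),"->",d.round(2).tolist(),a.round(1).tolist(),"rows",int(np.ceil(max(np.linalg.norm(d)/4.17,np.linalg.norm(a)/7.16))))
        p,r=t,rt
E
python3 - <<'E'
from h import *
import workcell
print(getattr(workcell,"grip_point_offset",None))
s=get_state(); ci=camera_info("wrist"); r=rot(s["orientation"])
print("cam in tool",r.inv().apply(ci["xyz"]-s["tcp_pos"]).round(4),(r.inv()*rot(ci["attitude"])).as_matrix().round(3).tolist())
plan([(0.40,-0.03,0.30,-5)])
E
```

```text
0.0187
cam in tool [ 0.07   -0.001  -0.1424] [[0.0, -0.96, -0.28], [1.0, -0.0, 0.0], [-0.0, -0.28, 0.96]]
[ 0.4  -0.03  0.3  -5.  ] -> [34.43, -36.92, -6.87] [-0.0, -0.0, 31.6] rows 13
```

Emit:
send_rows:
  series: [17.2,-18.5,-3.4,0,0,16,1,17.2,-18.5,-3.4,0,0,16,1,17.2,-18.5,-3.4,0,0,16,1,17.2,-18.5,-3.4,0,0,16,1,34.4,-36.9,-6.9,0,0,31.6,1,34.4,-36.9,-6.9,0,0,31.6,1,34.4,-36.9,-6.9,0,0,31.6,1,34.4,-36.9,-6.9,0,0,31.6,1,34.4,-36.9,-6.9,0,0,31.6,1,34.4,-36.9,-6.9,0,0,31.6,1]

```text
clock: 1.28
tcp_pos: [0.3723, -0.1222, 0.2875]
orientation: [0.0, 0.999, -0.044, 0.001]
wrist_force: [0.5, -1.3, -0.4]
finger_gap: 0.0856
```

Emit:
send_rows:
  series: [0,0,0,0,0,0,1,0,0,0,0,0,0,1]

```text
clock: 1.45
tcp_pos: [0.3729, -0.1219, 0.2876]
orientation: [0.001, 0.999, -0.041, 0.001]
wrist_force: [-0.4, -0.5, 0.9]
finger_gap: 0.0853
```

Run:
```python
from h import *
s=get_state(); print(s["clock"],s["tcp_pos"],rot(s["orientation"]).as_matrix()[:,0])
cv2.imwrite("pics/w1.png",read_camera("wrist"))
plan([(0.42,0.06,0.30,-5)])
```

```text
1.45 [ 0.37290958 -0.1219087   0.28755461] [ 0.99667146 -0.081508    0.00156318]
[ 0.42  0.06  0.3  -5.  ] -> [3.18, -18.66, -1.3] [0.1, -0.1, 0.2] rows 5
```

View pics/w1.png

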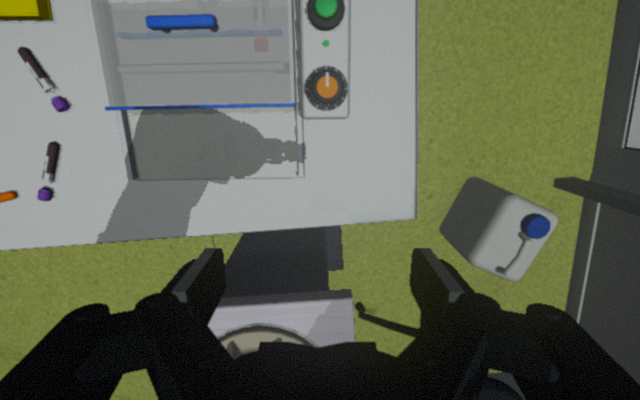

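The knob is at (327,87), the button at (325,5) and the handle at (181,21). The gripper covers the bottom of the picture. I'll move further in for measuring.

Emit:
send_rows:
  series: [7.0,-17,-3.3,0,0,0,1,7.0,-17,-3.3,0,0,0,1,7.0,-17,-3.3,0,0,0,1,7.0,-17,-3.3,0,0,0,1,7.0,-17,-3.3,0,0,0,1,7.0,-17,-3.3,0,0,0,1,7.0,-17,-3.3,0,0,0,1,7.0,-17,-3.3,0,0,0,1]

```text
clock: 2.17
tcp_pos: [0.4567, 0.0375, 0.3192]
orientation: [0.0, 0.999, -0.045, -0.001]
wrist_force: [0.3, -0.1, -0.1]
finger_gap: 0.0855
```

```bash
cat >> h.py <<'E'
def tubes(im,ci,z=.0085,lo=120,hi=155,zc=None,Smin=60,roi=None):
    """caps by colour; axis: cap centre -> farthest dark/grey stretch. returns cap centre world"""
    hsv=cv2.cvtColor(im,cv2.COLOR_BGR2HSV); H,S,V=cv2.split(hsv)
    m=(H>lo)&(H<hi)&(S>Smin)
    if roi: mm=np.zeros_like(m); mm[roi[1]:roi[3],roi[0]:roi[2]]=m[roi[1]:roi[3],roi[0]:roi[2]]; m=mm
    return [(c,a,ray2plane(c,z,ci)[0]) for c,a,_ in blobs(m,12)]
E
python3 - <<'E'
from h import *
s=get_state(); ci=camera_info("wrist"); im=read_camera("wrist"); cv2.imwrite("pics/w2.png",im); print(s["clock"],s["tcp_pos"])
hsv=cv2.cvtColor(im,cv2.COLOR_BGR2HSV); H,S,V=cv2.split(hsv)
for c,a,w in tubes(im,ci): print("purple",c.round(1),a,w.round(4))
def sh(n,m,z,amin=30):
    for c,a,l in blobs(m,amin):
        r=cv2.minAreaRect(np.argwhere(l)[:,::-1].astype(np.float32))
        print(n,c.round(1),a,ray2plane(c,z,ci)[0].round(4),"rect",ray2plane(cv2.boxPoints(r),z,ci)[:,:2].round(3).tolist())
sh("orange",(H>5)&(H<20)&(S>150),.085); sh("green",(H>45)&(H<85)&(S>80),.06); sh("blue",(H>100)&(H<125)&(S>130),.078,60)
sh("yellow",(H>22)&(H<35)&(S>150),.02)
for d in silhouettes("wrist","tube_0_centre")[:6]:
    pts=np.argwhere(d["pixels"])[:,::-1]; W=ray2plane(pts,.008,ci)[:,:2]; c=W.mean(0); u,sv,v=np.linalg.svd(W-c)
    print("tube",round(d["p"],2),d["box"],c.round(4),np.degrees(np.arctan2(v[0,1],v[0,0])).round(1),np.ptp((W-c)@v[0]).round(3))
cv2.imwrite("pics/w2.png",im)
E
```

```text
2.1667 [0.45673937 0.03751406 0.3192039 ]
purple [ 79.4 154.9] 134 [0.4891 0.3825 0.0085]
purple [200.1 154.3] 105 [0.4734 0.2061 0.0085]
purple [177.4 232.8] 103 [0.3558 0.2652 0.0085]
purple [ 76.9 335.2] 12 [0.1815 0.4841 0.0085]
purple [358.8 383.6] 12 [ 0.0323 -0.0004  0.0085]
purple [616.5 384.5] 12 [-0.0215 -0.4818  0.0085]
orange [ 7.  15.7] 193 [0.6517 0.3587 0.085 ] rect [[0.651, 0.371], [0.661, 0.361], [0.652, 0.347], [0.642, 0.357]]
orange [463.4 149.4] 212 [ 0.4596 -0.1391  0.085 ] rect [[0.472, -0.129], [0.47, -0.149], [0.449, -0.15], [0.451, -0.129]]
orange [  8.1 183.1] 271 [0.4694 0.4246 0.085 ] rect [[0.48, 0.436], [0.483, 0.396], [0.459, 0.4], [0.455, 0.441]]
orange [131.  236.9] 250 [0.3843 0.2878 0.085 ] rect [[0.385, 0.313], [0.393, 0.263], [0.384, 0.263], [0.375, 0.313]]
orange [103.  243.4] 102 [0.3785 0.3274 0.085 ] rect [[0.381, 0.337], [0.388, 0.319], [0.377, 0.317], [0.37, 0.335]]
green [464.6  78.8] 342 [ 0.5408 -0.1487  0.06  ] rect [[0.553, -0.136], [0.551, -0.16], [0.528, -0.161], [0.53, -0.136]]
blue [334.8  60.5] 1059 [0.5727 0.007  0.078 ] rect [[0.592, 0.104], [0.578, -0.099], [0.56, -0.1], [0.574, 0.106]]
blue [340.   93.9] 555 [0.5362 0.0037 0.078 ] rect [[0.544, 0.037], [0.539, -0.03], [0.529, -0.03], [0.533, 0.038]]
blue [365.9 160.3] 217 [ 0.4556 -0.0226  0.078 ] rect [[0.462, 0.048], [0.452, -0.093], [0.45, -0.093], [0.459, 0.049]]
blue [580.9 241.5] 342 [ 0.3198 -0.3063  0.078 ] rect [[0.319, -0.287], [0.34, -0.305], [0.32, -0.325], [0.298, -0.307]]
yellow [134.4  39.5] 9629 [0.629 0.258 0.02 ] rect [[0.59, 0.359], [0.682, 0.331], [0.666, 0.169], [0.573, 0.187]]
```

View pics/w2.png

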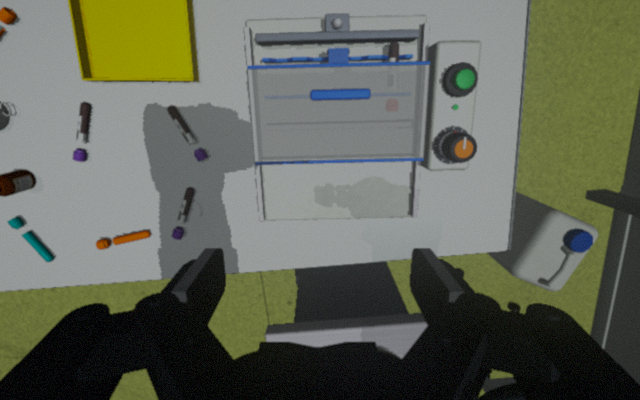

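Both cameras agree. The mixer origin is near (0.558, 0.000) with yaw about -4.5°. The handle is at (340,94) px, world (0.536, 0.004). The tray, three tubes and red cap at (392,104) are all clear. I'll open the guard by pushing the handle with shut fingers.

Run:
```python
from h import *
im=cv2.imread("pics/w2.png"); ci=camera_info("wrist")
print("red cap",ray2plane([[392,104],[393,45]],.0284,ci).round(4).tolist(),"deck L",ray2plane([[246,22],[262,220]],.01,ci).round(4).tolist(),"deck front",ray2plane([[262,220],[412,215]],.01,ci).round(4).tolist(),"housing",ray2plane([[480,41],[466,168]],.05,ci).round(4).tolist())
plan([(.570,.002,.12,-4.5),(.570,.002,.064,-4.5),(.53,.005,.064,-4.5),(.46,.0105,.064,-4.5)])
```

```text
red cap [[0.5184, -0.0678, 0.0284], [0.5902, -0.071, 0.0284]] deck L [[0.6377, 0.1134, 0.01], [0.3653, 0.1306, 0.01]] deck front [[0.3653, 0.1306, 0.01], [0.3524, -0.0984, 0.01]] housing [[0.5825, -0.1706, 0.05], [0.4278, -0.1594, 0.05]]
[ 5.7e-01  2.0e-03  1.2e-01 -4.5e+00] -> [11.65, 2.49, 19.93] [0.0, 0.1, -0.7] rows 6
[ 5.7e-01  2.0e-03  6.4e-02 -4.5e+00] -> [0.0, 0.0, 5.6] [0.0, 0.0, 0.0] rows 2
[ 0.53   0.005  0.064 -4.5  ] -> [-4.01, 0.01, 0.0] [0.0, 0.0, 0.0] rows 1
[ 0.46   0.01   0.064 -4.5  ] -> [-7.02, 0.0, 0.0] [0.0, 0.0, 0.0] rows 2
```

Emit:
send_rows:
  series: [11.6,2.5,19.9,0,0,0,0,11.6,2.5,19.9,0,0,0,0,11.6,2.5,19.9,0,0,0,0,11.6,2.5,19.9,0,0,0,0,11.6,2.5,19.9,0,0,0,0,11.6,2.5,19.9,0,0,0,0,11.6,2.5,19.9,0,0,0,0,11.6,2.5,19.9,0,0,0,0,11.6,2.5,19.9,0,0,0,0]

```text
clock: 3.02
tcp_pos: [0.57, 0.0033, 0.1221]
orientation: [0.0, 0.999, -0.045, 0.0]
wrist_force: [-0.5, 0.0, 0.3]
finger_gap: -0.0
```

Emit:
send_rows:
  series: [0,0,3,0,0,0,0,0,0,5.6,0,0,0,0,0,0,5.6,0,0,0,0,0,0,5.6,0,0,0,0]

```text
clock: 3.35
tcp_pos: [0.5694, 0.0042, 0.066]
orientation: [0.0, 0.999, -0.044, -0.0]
wrist_force: [0.5, 0.1, 0.5]
finger_gap: -0.0
```

Emit:
send_rows:
  series: [-1,0,0,0,0,0,0,-2,0,0,0,0,0,0,-3,0,0,0,0,0,0,-4,0,0,0,0,0,0,-5,0,0,0,0,0,0,-6,0,0,0,0,0,0,-7,0,0,0,0,0,0,-8,0,0,0,0,0,0,-8,0,0,0,0,0,0]

```text
clock: 4.1
tcp_pos: [0.4884, 0.0115, 0.0656]
orientation: [-0.0, 0.999, -0.044, -0.0]
wrist_force: [0.0, 0.1, -0.3]
finger_gap: -0.0001
```

Emit:
send_rows:
  series: [-0.5,0,0,0,0,0,0,-1,0,0,0,0,0,0,-1.5,0,0,0,0,0,0,-2,0,0,0,0,0,0,-2.5,0,0,0,0,0,0,-2.5,0,0,0,0,0,0]

```text
clock: 4.6
tcp_pos: [0.4691, 0.013, 0.0655]
orientation: [-0.0, 0.999, -0.044, 0.004]
wrist_force: [9.6, 0.2, -5.4]
finger_gap: -0.0
```

Emit:
send_rows:
  series: [-0.3,0,0,0,0,0,0,-0.6,0,0,0,0,0,0,-1,0,0,0,0,0,0,-1,0,0,0,0,0,0]

```text
clock: 4.93
tcp_pos: [0.4689, 0.0131, 0.0674]
orientation: [-0.0, 0.999, -0.044, 0.012]
wrist_force: [31.4, -0.7, -20.9]
finger_gap: 0.0001
```

Run:
```python
from h import *
print(get_state()["wrist_force"],get_state()["tcp_pos"])
cv2.imwrite("pics/t2.png",read_camera("top")[130:260,240:470])
im=read_camera("wrist"); cv2.imwrite("pics/w3.png",im)
```

```text
[ 31.37459704  -0.6908117  -20.86390237] [0.46890905 0.01306584 0.06738716]
```

View pics/w3.png

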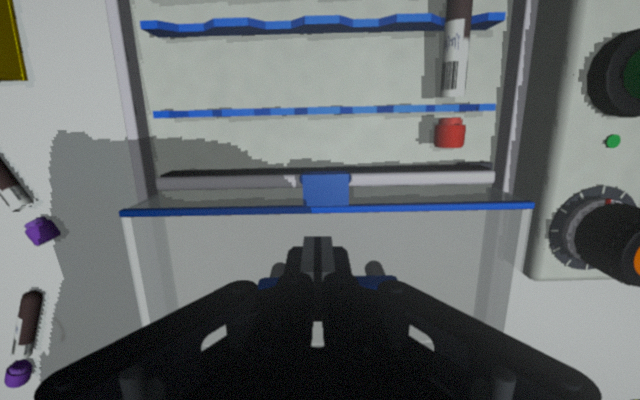

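The guard is parked: it stopped at 31 N and the cradle is clear. The red tube lies in the right groove at (455,80) with its cap at (450,132). I'll back off and take a measuring view.

Emit:
send_rows:
  series: [2.5,0,0,0,0,0,0,2.5,0,0,0,0,0,0,2.5,0,-15,0,0,0,0.5,2.5,0,-15,0,0,0,0.5,2.5,0,-15,0,0,0,0.5,2.5,0,-15,0,0,0,0.5,2.5,0,-15,0,0,0,0.5,2.5,0,-15,0,0,0,0.5,2.5,0,-15,0,0,0,0.5]

```text
clock: 5.78
tcp_pos: [0.4794, 0.0122, 0.2138]
orientation: [-0.0, 0.999, -0.044, -0.001]
wrist_force: [-1.3, 0.2, -1.0]
finger_gap: 0.0429
```

Run:
```python
from h import *
s=get_state(); ci=camera_info("wrist"); im=read_camera("wrist"); cv2.imwrite("pics/w4.png",im); print(s["clock"],s["tcp_pos"],s["finger_gap"])
hsv=cv2.cvtColor(im,cv2.COLOR_BGR2HSV); H,S,V=cv2.split(hsv)
for n,m,z,a in (("blue",(H>100)&(H<125)&(S>120),.030,150),("red",((H<8)|(H>172))&(S>120),.0284,60),("orange",(H>8)&(H<20)&(S>150),.085,60),("green",(H>45)&(H<85)&(S>80),.058,60)):
  for c,ar,l in blobs(m,a):
    r=cv2.minAreaRect(np.argwhere(l)[:,::-1].astype(np.float32)); b=ray2plane(cv2.boxPoints(r),z,ci)[:,:2]
    print(n,c.round(1),ar,ray2plane(c,z,ci)[0].round(4),b.round(4).tolist())
for c,a,w in tubes(im,ci): print("purple",c.round(1),a,w.round(4))
```

```text
5.7833 [0.47937434 0.01215815 0.21378364] 0.04291120967356575
blue [304.3  70. ] 658 [0.5823 0.0158 0.03  ] [[0.5897, 0.0954], [0.5797, -0.0631], [0.5754, -0.0631], [0.5854, 0.096]]
blue [317.9 117.2] 640 [0.5368 0.0066 0.03  ] [[0.5448, 0.098], [0.5323, -0.09], [0.5286, -0.0901], [0.5411, 0.0985]]
blue [325.8 167.2] 1181 [0.4852 0.0027 0.03  ] [[0.5107, 0.122], [0.4947, -0.1103], [0.4712, -0.1111], [0.4874, 0.1259]]
blue [322.5 213.7] 879 [0.4339 0.0105 0.03  ] [[0.4301, 0.0513], [0.4451, 0.0496], [0.4381, -0.0298], [0.423, -0.0291]]
blue [600.6 266.4] 429 [ 0.3395 -0.3098  0.03  ] [[0.3348, -0.2919], [0.3607, -0.304], [0.3431, -0.328], [0.3165, -0.3162]]
blue [317.  277.7] 233 [0.3554 0.0235 0.03  ] [[0.3606, 0.0748], [0.3535, -0.0279], [0.35, -0.0278], [0.3571, 0.0752]]
red [391.5 130.4] 182 [ 0.5172 -0.0674  0.0284] [[0.5252, -0.061], [0.524, -0.0742], [0.5099, -0.0739], [0.5111, -0.0606]]
orange [486.4 193.1] 380 [ 0.4599 -0.1389  0.085 ] [[0.4607, -0.1245], [0.4756, -0.1393], [0.4605, -0.1537], [0.4452, -0.1389]]
orange [ 59.3 289.3] 581 [0.3966 0.2778 0.085 ] [[0.397, 0.3134], [0.4094, 0.2406], [0.3976, 0.2415], [0.3848, 0.3151]]
green [489.1  99.3] 609 [ 0.5404 -0.1503  0.058 ] [[0.5413, -0.132], [0.5576, -0.1497], [0.5401, -0.1676], [0.5233, -0.1499]]
purple [  3.7 189.1] 125 [0.4887 0.3775 0.0085]
purple [149.5 189. ] 189 [0.4737 0.2063 0.0085]
purple [126.4 282.8] 176 [0.3558 0.265  0.0085]
purple [386.1 379.1] 15 [ 0.1739 -0.0577  0.0085]
purple [ 71.5 381.4] 14 [0.2061 0.3863 0.0085]
purple [ 21.7 393.7] 17 [0.1887 0.4679 0.0085]
```

View pics/w4.png

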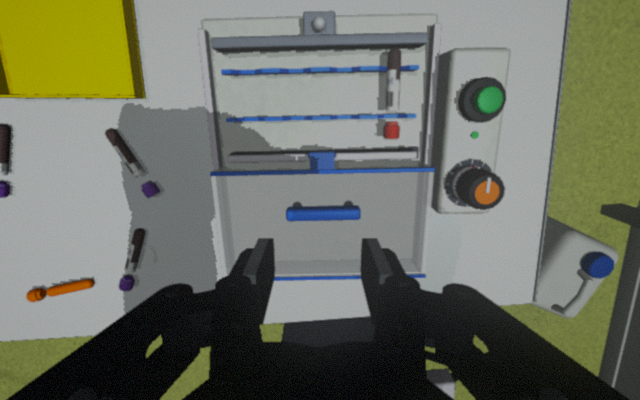

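Fit: mixer origin (0.558, 0.0025), yaw -3.8°. The front bar, knob and red cap all agree on this. Next I'll pick the red tube at groove 3 and lay it in the tray.

```bash
cat >> h.py <<'E'
YAW=-3.8; O=np.array([.558,.0025]); TRAY=np.array([.635,.2625])
def mx(x,y):
    t=np.radians(YAW); return O+np.array([x*np.cos(t)-y*np.sin(t), x*np.sin(t)+y*np.cos(t)])
E
python3 - <<'E'
from h import *
l3=mx(-.001,-.072)
plan([(*l3,.09,YAW),(*l3,.014,YAW),(*l3,.12,YAW),(*TRAY,.12,YAW),(*TRAY,.026,YAW),(*TRAY,.12,YAW)])
im=cv2.imread("pics/w2.png"); c2=camera_info("wrist"); s=get_state(); r=rot(s["orientation"])
off=r.inv().apply(c2["xyz"]-s["tcp_pos"]); rel=r.inv()*rot(c2["attitude"])
q=rot([0,.999,-.045,-.001]); c2["xyz"]=np.array([.45674,.03751,.3192])+q.apply(off); c2["attitude"]=(q*rel).as_quat(scalar_first=True)
V=im.max(2)
for cap in ([79.4,154.9],[200.1,154.3],[177.4,232.8]):
    m=np.zeros_like(V,bool); x,y=map(int,cap); m[y-55:y-18,max(0,x-40):x+30]=V[y-55:y-18,max(0,x-40):x+30]<60
    b=max(blobs(m),key=lambda b:b[1]); W=ray2plane([cap,b[0]],.008,c2)[:,:2]; d=W[1]-W[0]; 
    print("cap",W[0].round(4),"centre",(W[0]+.0345*d/np.linalg.norm(d)).round(4),"yaw",np.degrees(np.arctan2(d[1],d[0])).round(1),np.linalg.norm(d).round(3),b[1])
E
```

```text
[ 0.552 -0.069  0.09  -3.8  ] -> [8.04, 7.48, 12.29] [-0.0, 0.2, -1.2] rows 4
[ 0.552 -0.069  0.014 -3.8  ] -> [0.0, 0.0, 7.6] [0.0, 0.0, 0.0] rows 2
[ 0.552 -0.069  0.12  -3.8  ] -> [0.0, 0.0, -10.6] [0.0, 0.0, 0.0] rows 3
[ 0.635  0.262  0.12  -3.8  ] -> [6.06, -33.65, 0.0] [0.0, 0.0, 0.0] rows 9
[ 0.635  0.262  0.026 -3.8  ] -> [0.0, 0.0, 9.4] [0.0, 0.0, 0.0] rows 3
[ 0.635  0.262  0.12  -3.8  ] -> [0.0, 0.0, -9.4] [0.0, 0.0, 0.0] rows 3
cap [0.4886 0.3832] centre [0.5197 0.3683] yaw -25.7 0.057 231
cap [0.4731 0.2065] centre [0.5052 0.219 ] yaw 21.3 0.056 205
cap [0.3552 0.2658] centre [0.3856 0.2494] yaw -28.3 0.06 173
```

Emit:
send_rows:
  series: [8,7.5,12.3,0,0,-1,0.45,8,7.5,12.3,0,0,-1,0.45,8,7.5,12.3,0,0,-1,0.45,8,7.5,12.3,0,0,-1,0.45,8,7.5,12.3,0,0,-1,0.45,8,7.5,12.3,0,0,-1,0.45,8,7.5,12.3,0,0,-1,0.45]

```text
clock: 6.42
tcp_pos: [0.5521, -0.0693, 0.0905]
orientation: [-0.001, 0.999, -0.035, -0.002]
wrist_force: [0.6, -0.2, 0.7]
finger_gap: 0.0384
```

Emit:
send_rows:
  series: [0,0,3,0,0,0,0.45,0,0,5,0,0,0,0.45,0,0,7.4,0,0,0,0.45,0,0,7.4,0,0,0,0.45,0,0,7.4,0,0,0,0.45]

```text
clock: 6.83
tcp_pos: [0.5526, -0.0687, 0.0183]
orientation: [-0.0, 0.999, -0.035, -0.001]
wrist_force: [-0.1, -0.2, -0.3]
finger_gap: 0.0388
```

Run:
```python
from h import *
s=get_state(); print(s["clock"],s["wrist_force"],s["tcp_pos"],mx(-.001,-.072))
im=read_camera("wrist"); cv2.imwrite("pics/w5.png",im)
```

```text
6.8333 [-0.14849585 -0.2320991  -0.32314059] [ 0.55256303 -0.06873027  0.01834108] [ 0.55223048 -0.06927543]
```

View pics/w5.png

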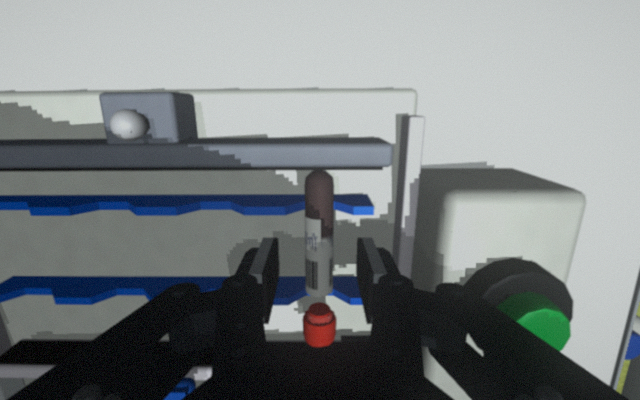

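The red tube is centred between the fingers at (320,240). I'll grip it, lift and carry it to the tray.

Emit:
send_rows:
  series: [0,0.05,0.3,0,0,0,0.45,0,0.05,0.3,0,0,0,0,0,0.05,0.3,0,0,0,0,0,0.05,0.3,0,0,0,0,0,0.05,0.3,0,0,0,0,0,0.05,-5,0,0,0,0,0,0.05,-10.3,0,0,0,0,0,0.05,-10.3,0,0,0,0,0,0.05,-10.3,0,0,0,0,0,0.05,-10.3,0,0,0,0]
  newtons: 40

```text
clock: 7.72
tcp_pos: [0.555, -0.0706, 0.1227]
orientation: [0.001, 0.999, -0.035, 0.002]
wrist_force: [0.2, -0.3, -0.8]
finger_gap: 0.0113
```

Emit:
send_rows:
  series: [6.0,-33.6,0,0,0,0,0,6.0,-33.6,0,0,0,0,0,6.0,-33.6,0,0,0,0,0,6.0,-33.6,0,0,0,0,0,6.0,-33.6,0,0,0,0,0,6.0,-33.6,0,0,0,0,0,6.0,-33.6,0,0,0,0,0,6.0,-33.6,0,0,0,0,0,6.0,-33.6,0,0,0,0,0,6.0,-33.6,0,0,0,0,0]

```text
clock: 8.55
tcp_pos: [0.6276, 0.0892, 0.1204]
orientation: [-0.016, 1.0, 0.0, -0.001]
wrist_force: [-0.3, 0.4, 0.3]
finger_gap: 0.0112
```

Run:
```python
from h import *
s=get_state(); print(s["clock"],s["wrist_force"],s["tcp_pos"],s["finger_gap"])
im=read_camera("wrist"); cv2.imwrite("pics/w6.png",im)
plan([(*TRAY,.028,YAW)])
```

```text
8.55 [-0.29802161  0.35308964  0.33675649] [0.62756762 0.08916502 0.12044962] 0.011192444207733047
[ 0.635  0.262  0.028 -3.8  ] -> [0.7, -17.02, 9.81] [-1.8, 0.1, 3.8] rows 5
```

View pics/w6.png

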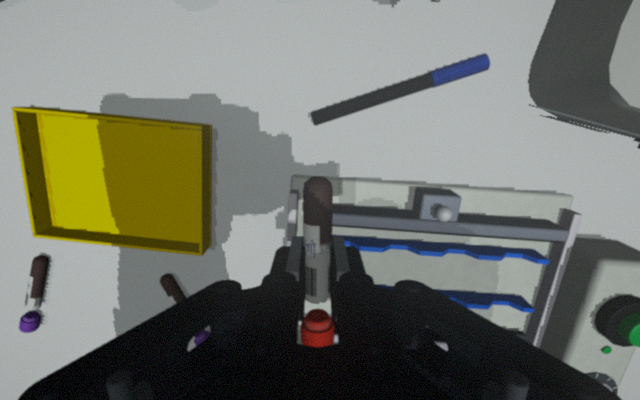

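The red tube is held firmly, gap 11 mm, and the tray is up to the left at (110,180). I'll finish the transfer.

Emit:
send_rows:
  series: [0.7,-17,0,-1.8,0,3.8,0,0.7,-17,0,-1.8,0,3.8,0,0.7,-17,0,-1.8,0,3.8,0,0.7,-17,0,-1.8,0,3.8,0,0.7,-17,0,-1.8,0,3.8,0,0.7,-17,0,-1.8,0,3.8,0,0.7,-17,0,-1.8,0,3.8,0,0.7,-17,0,-1.8,0,3.8,0,0.7,-17,0,-1.8,0,3.8,0]

```text
clock: 9.35
tcp_pos: [0.6347, 0.0957, 0.126]
orientation: [-0.017, 1.0, 0.005, -0.002]
wrist_force: [0.1, 0.3, 1.1]
finger_gap: 0.0111
```

Run:
```python
from h import *
s=get_state(); print(s["clock"],s["tcp_pos"],s["finger_gap"])
plan([(*TRAY,.12,YAW),(*TRAY,.029,YAW)])
```

```text
9.35 [0.63470212 0.09570553 0.12596622] 0.011110043895015373
[ 0.635  0.262  0.12  -3.8  ] -> [0.2, -16.65, 1.16] [-1.9, 0.3, 4.4] rows 5
[ 0.635  0.262  0.029 -3.8  ] -> [0.0, 0.0, 9.1] [0.0, 0.0, 0.0] rows 3
```

Run:
```python
from h import *
s=get_state(); print(s["joint_pos"].round(3),s["qvel"].round(3),s["tau"].round(1))
```

```text
[0.009 0.488 0.046 1.133 0.034 3.141] [0.001 0.005 0.009 0.007 0.    0.001] [ -0.  -56.5  28.8   0.    0.1   0. ]
```

Joint 6 is at its limit, so I'll flip the tool by a half turn. That gives the same grasp and suits the left side.

Emit:
send_rows:
  series: [0.2,-4,0,0,0,-7,0,0.2,-8,0,0,0,-14,0,0.2,-12,0,0,0,-21,0,0.2,-16.6,0,0,0,-28,0,0.2,-16.6,0,0,0,-35,0,0.2,-16.6,0,0,0,-42,0,0.2,-16.6,0,0,0,-49,0,0.2,-16.6,0,0,0,-56,0,0.2,-16.6,0,0,0,-63,0,0.2,-16.6,0,0,0,-70,0]

```text
clock: 10.18
tcp_pos: [0.635, 0.2618, 0.1314]
orientation: [-0.015, 0.814, 0.58, 0.008]
wrist_force: [-1.0, 0.7, -1.1]
finger_gap: 0.011
```

Emit:
send_rows:
  series: [0,0,0,0,0,-7,0,0,0,0,0,0,-14,0,0,0,0,0,0,-21,0,0,0,0,0,0,-28,0,0,0,0,0,0,-35,0,0,0,0,0,0,-42,0,0,0,0,0,0,-49,0,0,0,0,0,0,-56,0,0,0,0,0,0,-63,0,0,0,0,0,0,-70,0]

```text
clock: 11.02
tcp_pos: [0.635, 0.2616, 0.1314]
orientation: [-0.007, 0.335, 0.942, 0.015]
wrist_force: [0.8, 0.2, -0.3]
finger_gap: 0.0112
```

Emit:
send_rows:
  series: [0,0,0,0,0,-7,0,0,0,0,0,0,-14,0,0,0,0,0,0,-21,0,0,0,0,0,0,-28,0,0,0,0,0,0,-28,0,0,0,0,0,0,-28,0]

```text
clock: 11.52
tcp_pos: [0.6351, 0.2616, 0.1315]
orientation: [-0.004, 0.101, 0.995, 0.017]
wrist_force: [-1.3, 0.9, -0.9]
finger_gap: 0.0111
```

Run:
```python
from h import *
s=get_state(); print(s["clock"],s["tcp_pos"],s["finger_gap"],s["joint_pos"].round(2), rot(s["orientation"]).as_matrix()[:,0].round(3))
plan([(*TRAY,.12,YAW+180),(*TRAY,.029,YAW+180)])
```

```text
11.5167 [0.6350697  0.26157983 0.13146233] 0.011149122145810637 [0.26 0.56 0.19 1.19 0.03 0.46] [-0.979  0.202  0.011]
[6.350e-01 2.620e-01 1.200e-01 1.762e+02] -> [0.01, 0.05, 1.15] [1.9, -0.5, -7.8] rows 2
[6.350e-01 2.620e-01 2.900e-02 1.762e+02] -> [0.0, 0.0, 9.1] [0.0, 0.0, 0.0] rows 3
```

Emit:
send_rows:
  series: [0,0,1.1,1.9,-0.5,-7.8,0,0,0,4,1.9,-0.5,-7.8,0,0,0,8,1.9,-0.5,-7.8,0,0,0,11,1.9,-0.5,-7.8,0,0,0,12.1,1.9,-0.5,-7.8,0,0,0,12.1,1.9,-0.5,-7.8,0,0,0,12.1,1.9,-0.5,-7.8,0]

```text
clock: 12.1
tcp_pos: [0.6348, 0.2657, 0.0109]
orientation: [0.0, 0.032, 0.999, -0.0]
wrist_force: [0.2, -0.0, 0.0]
finger_gap: 0.0116
```

Run:
```python
from h import *
s=get_state(); print(s["clock"],s["tcp_pos"],s["finger_gap"],s["wrist_force"])
A=(.5197,.3683); yA=180-25.7
plan([(*TRAY,.007,YAW+180),(*TRAY,.14,YAW+180),(.43,.30,.27,160)])
```

```text
12.1 [0.6347776  0.26565436 0.01091402] 0.011626474128739498 [ 0.23549968 -0.01620863  0.00550825]
[6.350e-01 2.620e-01 7.000e-03 1.762e+02] -> [-0.04, -0.31, 0.39] [-0.0, 0.0, 0.1] rows 1
[6.350e-01 2.620e-01 1.400e-01 1.762e+02] -> [0.0, 0.0, -13.3] [0.0, 0.0, 0.0] rows 4
[  0.43   0.3    0.27 160.  ] -> [20.7, 2.38, -13.0] [0.0, 0.0, 16.2] rows 6
```

Emit:
send_rows:
  series: [0,0,0.3,0,0,0,0,0,0,0.3,0,0,0,0.4,0,0,0.3,0,0,0,0.4,0,0,0.3,0,0,0,0.4,0,0,-4,0,0,0,0.4,0,0,-8,0,0,0,0.4,0,0,-12,0,0,0,0.4,0,0,-14,0,0,0,0.4,0,0,-14,0,0,0,0.4]

```text
clock: 12.85
tcp_pos: [0.6383, 0.2668, 0.1589]
orientation: [0.006, 0.032, 0.999, 0.002]
wrist_force: [0.3, 0.1, -0.2]
finger_gap: 0.0343
```

```bash
cat >> h.py <<'E'
def find(cam="top"):
    """purple tubes on the worktop from the top camera: centre, yaw (deg) cap->tail"""
    ci=camera_info(cam); im=read_camera(cam); V=im.max(2); out=[]
    for c,a,w in tubes(im,ci) :
        if not (.3<w[0]<.62 and .12<w[1]<.46): continue
        e=ray2plane(c,.0085,ci)[0][:2]; best=None
        out.append((c,a,e))
    return im,ci,out
E
python3 - <<'E'
from h import *
s=get_state(); print(s["clock"],s["tcp_pos"],s["finger_gap"])
im,ci,o=find(); print([(a,e.round(4).tolist()) for c,a,e in o])
hsv=cv2.cvtColor(im,cv2.COLOR_BGR2HSV); m=((hsv[...,0]<6)|(hsv[...,0]>172))&(hsv[...,1]>100); m[:140]=0;m[190:]=0;m[:,:270]=0;m[:,345:]=0
print("red",[(c,a,ray2plane(c,.012,ci)[0].round(3)) for c,a,_ in blobs(m,4)])
plan([(.5197,.3683,.10,154.3)])
E
```

```text
12.85 [0.63826096 0.26681712 0.15893463] 0.034287471513660434
[]
red []
[5.200e-01 3.680e-01 1.000e-01 1.543e+02] -> [12.41, 9.41, 5.48] [0.2, 0.5, 22.0] rows 4
```

Emit:
send_rows:
  series: [12.4,9.4,2,0,0.5,22,0.45,12.4,9.4,2,0,0.5,22,0.45,12.4,9.4,2,0,0.5,22,0.45,12.4,9.4,2,0,0.5,22,0.45,12.4,9.4,2,0,0.5,22,0.45,12.4,9.4,2,0,0.5,22,0.45,12.4,9.4,2,0,0.5,22,0.45,12.4,9.4,2,0,0.5,22,0.45]

```text
clock: 13.57
tcp_pos: [0.5177, 0.3667, 0.1302]
orientation: [-0.004, 0.222, 0.975, -0.0]
wrist_force: [0.0, -0.9, 0.1]
finger_gap: 0.0382
```

Run:
```python
from h import *
s=get_state(); print(s["clock"],s["tcp_pos"],s["finger_gap"])
im,ci,o=find("wrist"); print([(c.round(),a,e.round(4).tolist()) for c,a,e in o]); cv2.imwrite("pics/w7.png",im)
plan([(.5197,.3683,.10,154.3)])
print(proj([[.5197,.3683,.008]],ci))
```

```text
13.5667 [0.51767786 0.36669104 0.13019246] 0.03820014694715293
[(array([114.,  69.]), np.int32(451), [0.3561, 0.2646]), (array([286., 198.]), np.int32(304), [0.5099, 0.3399]), (array([136., 225.]), np.int32(335), [0.4734, 0.2057]), (array([149., 346.]), np.int32(12), [0.5886, 0.1409])]
[5.200e-01 3.680e-01 1.000e-01 1.543e+02] -> [-0.11, 0.24, 3.03] [-0.1, -0.4, -0.0] rows 1
[[320.46666601 193.7966601 ]]
```

View pics/w7.png

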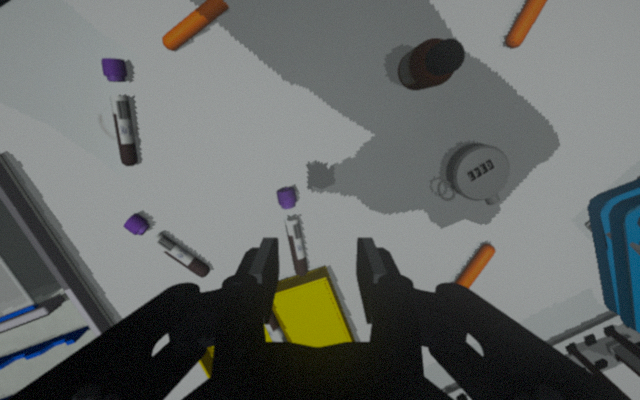

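Tube A was knocked: its cap is now at (286,198) and its tail at (302,270), close to the tray. B at (136,225) and C at (114,69) are unchanged. I'll recompute A.

Run:
```python
from h import *
ci=camera_info("wrist"); im=cv2.imread("pics/w7.png"); V=im.max(2)
for cap,bx in (([286,198],(275,215,315,278)),([136,225],(150,228,212,280)),([114,69],(100,90,140,168))):
    x0,y0,x1,y1=bx; m=np.zeros_like(V,bool); m[y0:y1,x0:x1]=V[y0:y1,x0:x1]<75
    b=max(blobs(m),key=lambda b:b[1]); W=ray2plane([cap,b[0]],.008,ci)[:,:2]; d=W[1]-W[0]; n=np.linalg.norm(d); d/=n
    c=W[0]+.0345*d; yaw=np.degrees(np.arctan2(d[1],d[0])); print(W[0].round(4),c.round(4),"yaw",yaw.round(1),n.round(3),b[0],b[1],"tail",(W[0]+.0775*d).round(3))
    plan([(*c,.06,yaw+180)])
```

```text
[0.5103 0.3392] [0.5435 0.3299] yaw -15.6 0.066 [300.17714286 264.48285714] 350 tail [0.585 0.318]
[5.44000e-01 3.30000e-01 6.00000e-02 1.64358e+02] -> [-3.95, -2.18, 7.0] [-0.1, -0.4, -10.1] rows 2
[0.4739 0.2049] [0.5043 0.2213] yaw 28.5 0.055 [189.1768559  257.67467249] 458 tail [0.542 0.242]
[5.04000e-01 2.21000e-01 6.00000e-02 2.08524e+02] -> [-5.13, -13.66, 7.01] [0.1, -0.4, -54.3] rows 8
[0.3561 0.2646] [0.3879 0.2512] yaw -22.8 0.051 [127.27528809 134.33418694] 781 tail [0.427 0.235]
[3.88000e-01 2.51000e-01 6.00000e-02 1.57152e+02] -> [6.65, -16.03, 7.11] [-0.1, -0.4, -2.9] rows 5
```

Emit:
send_rows:
  series: [-4,-2.2,7,0,-0.4,-10.1,0.45,-4,-2.2,7,0,-0.4,-10.1,0.45,-4,-2.2,7,0,-0.4,-10.1,0.45,-4,-2.2,7,0,-0.4,-10.1,0.45,-4,-2.2,7,0,-0.4,-10.1,0.45,-4,-2.2,7,0,-0.4,-10.1,0.45]

```text
clock: 14.12
tcp_pos: [0.5442, 0.331, 0.0619]
orientation: [0.001, 0.136, 0.991, 0.001]
wrist_force: [0.2, 0.9, 0.5]
finger_gap: 0.0386
```

Run:
```python
from h import *
s=get_state(); ci=camera_info("wrist"); print(s["clock"],s["tcp_pos"],s["finger_gap"])
im=read_camera("wrist"); cv2.imwrite("pics/w8.png",im[100:360,180:460])
for c,a,w in tubes(im,ci): print(c.round(1),a,w.round(4))
plan([(.5435,.3299,.003,164.4)])
```

```text
14.1167 [0.54416729 0.33096702 0.06190649] 0.038572847534953526
[ 98.  167.2] 747 [0.4732 0.206  0.0085]
[316.5 165.7] 604 [0.5098 0.3401 0.0085]
[5.440e-01 3.300e-01 3.000e-03 1.644e+02] -> [0.03, -0.16, 5.91] [0.1, 0.1, 0.0] rows 2
```

View pics/w8.png

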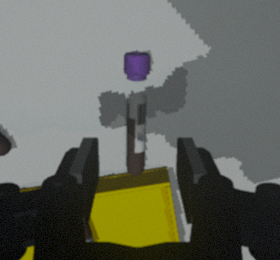

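The tube is exactly aligned between the fingers: cap at crop (137,66), tail at (137,168). I'll descend, grip and lift.

Emit:
send_rows:
  series: [0,0,3,0,0,0,0.45,0,0,5.8,0,0,0,0.45,0,0,5.8,0,0,0,0.45,0,0,5.8,0,0,0,0,0,0,5.8,0,0,0,0,0,0,5.8,0,0,0,0,0,0,5.8,0,0,0,0,0,0,1.8,0,0,0,0,0,0,-2.2,0,0,0,0,0,0,-6,0,0,0,0]
  newtons: 40

```text
clock: 15.0
tcp_pos: [0.5425, 0.3302, 0.1222]
orientation: [-0.001, 0.135, 0.991, -0.0]
wrist_force: [0.7, -0.4, -0.2]
finger_gap: 0.0109
```

Run:
```python
from h import *
s=get_state(); print(s["clock"],s["tcp_pos"],s["finger_gap"])
l=mx(-.002,.072); Y=YAW+180
plan([(*l,.11,Y),(*l,.0235,Y)])
```

```text
15.0 [0.54254307 0.3302266  0.12223457] 0.010886733213405055
[5.610e-01 7.400e-02 1.100e-01 1.762e+02] -> [-8.61, -24.15, 1.24] [-0.1, -0.1, -11.7] rows 7
[5.610e-01 7.400e-02 2.400e-02 1.762e+02] -> [0.0, 0.0, 8.65] [0.0, 0.0, 0.0] rows 3
```

Emit:
send_rows:
  series: [-8.6,-24.1,1.2,0,0,-11.7,0,-8.6,-24.1,1.2,0,0,-11.7,0,-8.6,-24.1,1.2,0,0,-11.7,0,-8.6,-24.1,1.2,0,0,-11.7,0,-8.6,-24.1,1.2,0,0,-11.7,0,-8.6,-24.1,1.2,0,0,-11.7,0,-8.6,-24.1,1.2,0,0,-11.7,0,-8.6,-24.1,1.2,0,0,-11.7,0,-8.6,-24.1,1.2,0,0,-11.7,0,-8.6,-24.1,1.2,0,0,-11.7,0]

```text
clock: 15.83
tcp_pos: [0.5613, 0.0763, 0.1089]
orientation: [-0.0, 0.033, 0.999, -0.0]
wrist_force: [0.5, 1.4, 0.4]
finger_gap: 0.0106
```

Emit:
send_rows:
  series: [0,0,2,0,0,0,0,0,0,4,0,0,0,0,0,0,4,0,0,0,0]

```text
clock: 16.08
tcp_pos: [0.5584, 0.0772, 0.0652]
orientation: [-0.003, 0.032, 0.999, -0.0]
wrist_force: [-0.9, -0.4, -1.3]
finger_gap: 0.0107
```

Run:
```python
from h import *
s=get_state(); print(s["clock"],s["tcp_pos"],s["finger_gap"])
l=mx(-.002,.072); Y=YAW+180
plan([(*l,.0235,Y),(*l,.13,Y),(.5043,.2213,.06,205)])
im=read_camera("wrist"); cv2.imwrite("pics/w9.png",im)
```

```text
16.0833 [0.55838578 0.07717168 0.06518646] 0.010735905880184245
[5.610e-01 7.400e-02 2.400e-02 1.762e+02] -> [-0.28, -0.25, 4.17] [-0.0, -0.4, 0.1] rows 2
[5.610e-01 7.400e-02 1.300e-01 1.762e+02] -> [0.0, 0.0, -10.65] [0.0, 0.0, 0.0] rows 3
[5.04e-01 2.21e-01 6.00e-02 2.05e+02] -> [6.61, 14.28, 7.0] [0.0, 0.0, -28.8] rows 5
```

View pics/w9.png

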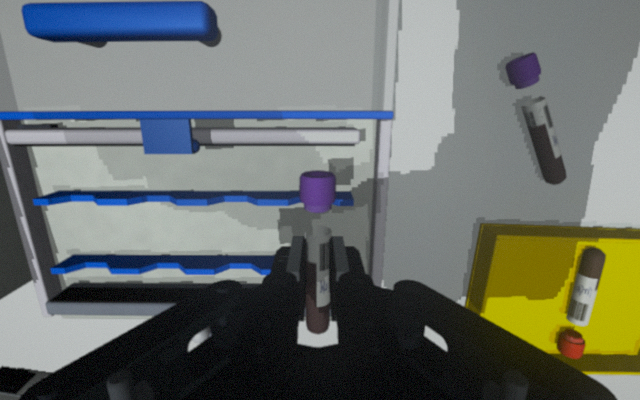

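The tube is held with its cap towards the clamp bar, and the red tube lies in the tray. I'll lower it into groove 0 with a small correction.

Emit:
send_rows:
  series: [-0.3,-0.25,0,0,-0.4,0,0,-0.3,-0.25,2,0,-0.4,0,0,-0.3,-0.25,4,0,-0.4,0,0,-0.3,-0.25,4,0,-0.4,0,0,-0.3,-0.25,4,0,-0.4,0,0]

```text
clock: 16.55
tcp_pos: [0.5648, 0.0729, 0.0293]
orientation: [0.004, 0.033, 0.999, -0.0]
wrist_force: [-0.8, -0.7, -0.6]
finger_gap: 0.0107
```

Run:
```python
from h import *
s=get_state(); print(s["clock"],s["tcp_pos"],s["finger_gap"],s["wrist_force"])
l=mx(-.002,.072); Y=YAW+180
plan([(*l,.0235,Y)])
```

```text
16.55 [0.56475233 0.07294185 0.02931945] 0.010675644437170331 [-0.76438123 -0.67025392 -0.55422654]
[5.610e-01 7.400e-02 2.400e-02 1.762e+02] -> [0.41, 0.13, 0.58] [-0.0, 0.4, 0.0] rows 1
```

Emit:
send_rows:
  series: [0,0,0,0,0,0,0,0,0,0,0,0,0,0,0,0,0,0,0,0,0]

```text
clock: 16.8
tcp_pos: [0.5645, 0.0725, 0.0293]
orientation: [0.004, 0.033, 0.999, -0.0]
wrist_force: [0.0, 0.9, 0.8]
finger_gap: 0.011
```

Run:
```python
from h import *
l=mx(-.002,.072); Y=YAW+180
for i in range(3):
    s=get_state(); print(s["clock"],s["tcp_pos"].round(4),s["wrist_force"].round(1)); 
    read_camera("top")
plan([(*l,.0235,Y)])
```

```text
16.8 [0.5645 0.0725 0.0293] [0.  0.9 0.8]
16.85 [0.5644 0.0725 0.0291] [-0.   0.5  0.6]
16.9 [0.5644 0.0725 0.029 ] [0.6 1.  0.9]
[5.610e-01 7.400e-02 2.400e-02 1.762e+02] -> [0.37, 0.17, 0.54] [-0.0, 0.4, -0.0] rows 1
```

Emit:
send_rows:
  series: [0.4,0.15,0,0,0.4,0,0,0.4,0.15,0.4,0,0.4,0,0,0.4,0.15,0.5,0,0.4,0,0,0.4,0.15,0.5,0,0.4,0,0,0.4,0.15,0.5,0,0.4,0,0.15,0.4,0.15,0.5,0,0.4,0,0.3,0.4,0.15,0.5,0,0.4,0,0.35,0.4,0.15,0.5,0,0.4,0,0.35,0.4,0.15,-4,0,0.4,0,0.35,0.4,0.15,-8,0,0.4,0,0.35]

```text
clock: 17.78
tcp_pos: [0.5565, 0.0742, 0.1045]
orientation: [-0.005, 0.034, 0.999, -0.0]
wrist_force: [0.8, 0.1, 0.4]
finger_gap: 0.0296
```

Emit:
send_rows:
  series: [0,0,-2,0,0,0,0.4,0,0,-2,0,0,0,0.4,0,0,-2,0,0,0,0.4]

```text
clock: 18.03
tcp_pos: [0.5608, 0.0743, 0.1281]
orientation: [0.001, 0.034, 0.999, -0.0]
wrist_force: [-0.4, -0.2, -0.6]
finger_gap: 0.034
```

```bash
cat >> h.py <<'E'
def caps(z=.033,lo=120,hi=155):
    s=get_state(); ci=camera_info("wrist"); im=read_camera("wrist"); r=[]
    for c,a,w in tubes(im,ci,z,lo,hi): 
        if a>60: r.append((c.round().tolist(),int(a),"low",ray2plane(c,.0085,ci)[0][:2].round(4).tolist(),"groove(mixer)",(R.from_euler('z',-YAW,degrees=True).apply([*(w[:2]-O),0])[:2]).round(4).tolist()))
    return im,ci,r
E
python3 - <<'E'
from h import *
s=get_state(); print(s["clock"],s["tcp_pos"].round(4),s["finger_gap"])
im,ci,r=caps(); [print(x) for x in r]; cv2.imwrite("pics/w10.png",im)
plan([(.505,.220,.07,205)])
E
```

```text
18.0333 [0.5608 0.0743 0.1281] 0.034031599470703514
([478.0, 74.0], 429, 'low', [0.4733, 0.2066], 'groove(mixer)', [-0.0958, 0.1863])
([317.0, 156.0], 421, 'low', [0.5297, 0.0764], 'groove(mixer)', [-0.037, 0.0719])
[5.05e-01 2.20e-01 7.00e-02 2.05e+02] -> [6.41, 14.17, 5.65] [-0.0, -0.1, -28.8] rows 5
```

Tube A is in groove 0 (cap at mixer (-37, 72) mm, so centre about -2.5). Next is tube B.

Emit:
send_rows:
  series: [6.4,14.2,4,0,0,-28,0.45,6.4,14.2,4,0,0,-28,0.45,6.4,14.2,4,0,0,-28,0.45,6.4,14.2,4,0,0,-28,0.45,6.4,14.2,4,0,0,-28,0.45,6.4,14.2,4,0,0,-28,0.45,6.4,14.2,4,0,0,-28,0.45,6.4,14.2,4,0,0,-28,0.45]

```text
clock: 18.75
tcp_pos: [0.5054, 0.2193, 0.0861]
orientation: [-0.001, -0.208, 0.978, -0.0]
wrist_force: [-0.3, 0.4, 0.8]
finger_gap: 0.0382
```

Emit:
send_rows:
  series: [0,0,1,0,0,0,0.45,0,0,1,0,0,0,0.45]

```text
clock: 18.92
tcp_pos: [0.505, 0.2189, 0.0751]
orientation: [-0.001, -0.208, 0.978, -0.0]
wrist_force: [-0.3, -0.8, -0.3]
finger_gap: 0.0386
```

```bash
cat >> h.py <<'E'
def axis(cap):
    """axis direction of the lying tube whose cap is at pixel cap: network silhouette, its long axis on the worktop plane"""
    ci=camera_info("wrist"); res=[]
    for d in silhouettes("wrist","tube_0_centre")[:6]:
        m=d["pixels"]; pts=np.argwhere(m)[:,::-1]
        if len(pts)<30: continue
        W=ray2plane(pts,.008,ci)[:,:2]; c=W.mean(0); v=np.linalg.svd(W-c,full_matrices=False)[2][0]; v*=np.sign(v[0])
        res.append((round(d["p"],2),[round(x) for x in d["box"]],c.round(4).tolist(),round(float(np.degrees(np.arctan2(v[1],v[0]))),1),round(float(np.ptp((W-c)@v)),3)))
    return res
E
python3 - <<'E'
from h import *
s=get_state(); print(s["clock"],s["tcp_pos"].round(4),s["finger_gap"])
im,ci,r=caps(); [print(x) for x in r]; cv2.imwrite("pics/w11.png",im[60:360,180:460])
[print(x) for x in axis(None)]
plan([(.505,.220,.003,205)])
E
```

```text
18.9167 [0.505  0.2189 0.0751] 0.0386034549711294
([488.0, 27.0], 779, 'low', [0.3546, 0.2657], 'groove(mixer)', [-0.2098, 0.2411])
([89.0, 163.0], 894, 'low', [0.5359, 0.0642], 'groove(mixer)', [-0.0384, 0.0741])
([318.0, 165.0], 534, 'low', [0.4736, 0.2063], 'groove(mixer)', [-0.1016, 0.1957])
[5.05e-01 2.20e-01 3.00e-03 2.05e+02] -> [-0.05, 0.07, 7.3] [0.0, -0.1, -0.9] rows 2
```

View pics/w11.png

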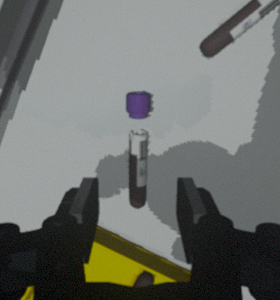

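B is aligned between the fingers, with its cap at crop (138,105) and tail at (138,205).

Emit:
send_rows:
  series: [0,0,4,0,0,0,0.45,0,0,7.1,0,0,0,0.45,0,0,7.1,0,0,0,0.45,0,0,7.1,0,0,0,0,0,0,7.1,0,0,0,0,0,0,7.1,0,0,0,0,0,0,7.1,0,0,0,0,0,0,3.1,0,0,0,0,0,0,-1,0,0,0,0,0,0,-4,0,0,0,0]
  newtons: 40

```text
clock: 19.85
tcp_pos: [0.5062, 0.2206, 0.1206]
orientation: [0.001, -0.209, 0.978, -0.0]
wrist_force: [1.1, 0.7, 0.1]
finger_gap: 0.0103
```

Run:
```python
from h import *
s=get_state(); print(s["clock"],s["tcp_pos"].round(4),s["finger_gap"])
l=mx(-.002,.024); Y=YAW+180
plan([(*l,.10,Y),(*l,.05,Y)])
```

```text
19.85 [0.5062 0.2206 0.1206] 0.010334182438344906
[5.580e-01 2.700e-02 1.000e-01 1.762e+02] -> [3.26, -19.8, 2.07] [0.0, 0.1, 28.0] rows 5
[5.580e-01 2.700e-02 5.000e-02 1.762e+02] -> [0.0, 0.0, 5.0] [0.0, 0.0, 0.0] rows 2
```

Emit:
send_rows:
  series: [3.3,-19.8,1.5,0,0,28,0,3.3,-19.8,1.5,0,0,28,0,3.3,-19.8,1.5,0,0,28,0,3.3,-19.8,1.5,0,0,28,0,3.3,-19.8,1.5,0,0,28,0,3.3,-19.8,1.5,0,0,28,0,3.3,-19.8,1.5,0,0,28,0,3.3,-19.8,1.5,0,0,28,0,3.3,-19.8,1.5,0,0,28,0]

```text
clock: 20.6
tcp_pos: [0.556, 0.0271, 0.1024]
orientation: [-0.0, 0.033, 0.999, -0.0]
wrist_force: [0.4, -1.1, 0.0]
finger_gap: 0.0105
```

Emit:
send_rows:
  series: [0,0,2,0,0,0,0,0,0,4.5,0,0,0,0,0,0,4.5,0,0,0,0,0,0,4.5,0,0,0,0,0,0,4.5,0,0,0,0,0,0,4.5,0,0,0,0]

```text
clock: 21.1
tcp_pos: [0.557, 0.0266, 0.0582]
orientation: [0.0, 0.033, 0.999, -0.0]
wrist_force: [0.4, -0.4, -0.1]
finger_gap: 0.0102
```

Run:
```python
from h import *
s=get_state(); print(s["clock"],s["tcp_pos"].round(4),s["finger_gap"])
l=mx(-.002,.024); Y=YAW+180
plan([(*l,.0235,Y)])
im,ci,r=caps(); [print(x) for x in r]
```

```text
21.1 [0.557  0.0266 0.0582] 0.010153577904110688
[5.580e-01 2.700e-02 2.400e-02 1.762e+02] -> [-0.05, 0.0, 3.47] [-0.0, 0.1, 0.0] rows 1
([402.0, 177.0], 853, 'low', [0.5316, 0.082], 'groove(mixer)', [-0.0371, 0.0708])
([317.0, 188.0], 1231, 'low', [0.5349, 0.0284], 'groove(mixer)', [-0.0311, 0.0243])
```

Emit:
send_rows:
  series: [-0.05,0,1.7,0,0,0,0,-0.05,0,3.4,0,0,0,0,-0.05,0,3.4,0,0,0,0,-0.05,0,3.4,0,0,0,0,-0.05,0,3.4,0,0,0,0.15,-0.05,0,3.4,0,0,0,0.3,-0.05,0,3.4,0,0,0,0.35,-0.05,0,3.4,0,0,0,0.35,-0.05,0,0,0,0,0,0.35,-0.05,0,-4,0,0,0,0.35]

```text
clock: 21.98
tcp_pos: [0.5534, 0.0263, 0.0943]
orientation: [-0.005, 0.034, 0.999, -0.0]
wrist_force: [1.6, -0.3, -0.4]
finger_gap: 0.03
```

Emit:
send_rows:
  series: [0,0,-3,0,0,0,0.4,0,0,-3,0,0,0,0.4,0,0,-3,0,0,0,0.4,0,0,-3,0,0,0,0.4]

```text
clock: 22.32
tcp_pos: [0.5563, 0.0261, 0.1263]
orientation: [-0.001, 0.034, 0.999, -0.0]
wrist_force: [-0.3, -0.1, 0.0]
finger_gap: 0.0343
```

Run:
```python
from h import *
s=get_state(); print(s["clock"],s["tcp_pos"].round(4),s["finger_gap"])
im,ci,r=caps(); [print(x) for x in r]
c=np.array([.3558,.265])+.0345*np.array([np.cos(np.radians(-25.5)),np.sin(np.radians(-25.5))])
plan([(*c,.12,154.5),(*c,.075,154.5)])
```

```text
22.3167 [0.5563 0.0261 0.1263] 0.034311133085079354
([317.0, 156.0], 412, 'low', [0.5241, 0.0286], 'groove(mixer)', [-0.0392, 0.0238])
([380.0, 159.0], 434, 'low', [0.5302, 0.0805], 'groove(mixer)', [-0.0368, 0.0711])
[3.870e-01 2.500e-01 1.200e-01 1.545e+02] -> [18.33, 21.22, 0.6] [-0.1, -0.2, 21.7] rows 7
[3.870e-01 2.500e-01 7.500e-02 1.545e+02] -> [0.0, 0.0, 4.5] [0.0, 0.0, 0.0] rows 2
```

Emit:
send_rows:
  series: [18.3,21.2,0.6,0,0,21.7,0.45,18.3,21.2,0.6,0,0,21.7,0.45,18.3,21.2,0.6,0,0,21.7,0.45,18.3,21.2,0.6,0,0,21.7,0.45,18.3,21.2,0.6,0,0,21.7,0.45,18.3,21.2,0.6,0,0,21.7,0.45,18.3,21.2,0.6,0,0,21.7,0.45,18.3,21.2,0.6,0,0,21.7,0.45,18.3,21.2,0.6,0,0,21.7,0.45,18.3,21.2,0.6,0,0,21.7,0.45]

```text
clock: 23.2
tcp_pos: [0.3877, 0.2496, 0.1197]
orientation: [-0.001, 0.221, 0.975, -0.001]
wrist_force: [0.4, 0.3, 0.2]
finger_gap: 0.0385
```

Emit:
send_rows:
  series: [0,0,2,0,0,0,0.45,0,0,4.5,0,0,0,0.45,0,0,4.5,0,0,0,0.45,0,0,4.5,0,0,0,0.45]

```text
clock: 23.53
tcp_pos: [0.3875, 0.2482, 0.0745]
orientation: [-0.002, 0.222, 0.975, -0.002]
wrist_force: [-0.6, 0.3, -0.1]
finger_gap: 0.0385
```

Run:
```python
from h import *
s=get_state(); print(s["clock"],s["tcp_pos"].round(4),s["finger_gap"])
im,ci,r=caps(); [print(x) for x in r]; cv2.imwrite("pics/w12.png",im[60:360,180:460])
plan([(.387,.250,.004,154.5)])
```

```text
23.5333 [0.3875 0.2482 0.0745] 0.03847230919309494
([321.0, 163.0], 546, 'low', [0.3568, 0.2651], 'groove(mixer)', [-0.2222, 0.2502])
[3.870e-01 2.500e-01 4.000e-03 1.545e+02] -> [0.18, 0.06, 7.17] [-0.1, -0.1, -0.2] rows 2
```

View pics/w12.png

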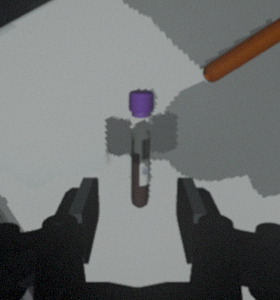

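C is aligned, with its cap at crop (141,103) and tail at (139,205). The orange look-alike is clear of the fingers.

Emit:
send_rows:
  series: [0,0,4,0,0,0,0.45,0.1,0,7.1,0,0,0,0.45,0.1,0,7.1,0,0,0,0.45,0.1,0,7.1,0,0,0,0,0.1,0,7.1,0,0,0,0,0.1,0,7.1,0,0,0,0,0.1,0,7.1,0,0,0,0,0.1,0,3.1,0,0,0,0,0.1,0,-1,0,0,0,0,0.1,0,-4,0,0,0,0]
  newtons: 40

```text
clock: 24.42
tcp_pos: [0.3882, 0.2507, 0.1196]
orientation: [0.001, 0.221, 0.975, 0.001]
wrist_force: [2.1, 0.6, -0.1]
finger_gap: 0.0106
```

Run:
```python
from h import *
s=get_state(); print(s["clock"],s["tcp_pos"].round(4),s["finger_gap"])
l=mx(-.002,-.024); Y=YAW+180
plan([(*l,.10,Y),(*l,.055,Y)])
```

```text
24.4167 [0.3882 0.2507 0.1196] 0.010586114780749119
[ 5.540e-01 -2.100e-02  1.000e-01  1.762e+02] -> [-26.73, -17.38, 1.96] [0.1, 0.1, -21.7] rows 8
[ 5.540e-01 -2.100e-02  5.500e-02  1.762e+02] -> [0.0, 0.0, 4.5] [0.0, 0.0, 0.0] rows 2
```

Emit:
send_rows:
  series: [-26.7,-17.4,0,0,0,-21.7,0,-26.7,-17.4,0,0,0,-21.7,0,-26.7,-17.4,0,0,0,-21.7,0,-26.7,-17.4,0,0,0,-21.7,0,-26.7,-17.4,0,0,0,-21.7,0,-26.7,-17.4,0,0,0,-21.7,0,-26.7,-17.4,0,0,0,-21.7,0,-26.7,-17.4,0,0,0,-21.7,0,-26.7,-17.4,0,0,0,-21.7,0,-26.7,-17.4,0,0,0,-21.7,0]

```text
clock: 25.25
tcp_pos: [0.555, -0.0243, 0.1168]
orientation: [0.001, 0.036, 0.999, -0.0]
wrist_force: [-1.1, 0.9, 0.6]
finger_gap: 0.0103
```

Emit:
send_rows:
  series: [0,0,3,0,0,0,0,0,0,6,0,0,0,0,0,0,6,0,0,0,0,0,0,6,0,0,0,0,0,0,6,0,0,0,0]

```text
clock: 25.67
tcp_pos: [0.5534, -0.021, 0.0573]
orientation: [-0.0, 0.033, 0.999, -0.0]
wrist_force: [0.9, -0.0, 0.7]
finger_gap: 0.0104
```

Run:
```python
from h import *
s=get_state(); print(s["clock"],s["tcp_pos"].round(4),s["finger_gap"])
l=mx(-.002,-.024); Y=YAW+180
plan([(*l,.0235,Y)])
im,ci,r=caps(); [print(x) for x in r]
```

```text
25.6667 [ 0.5534 -0.021   0.0573] 0.010423316216328613
[ 5.540e-01 -2.100e-02  2.400e-02  1.762e+02] -> [-0.11, -0.03, 3.38] [-0.0, -0.0, 0.0] rows 1
([402.0, 175.0], 869, 'low', [0.5263, 0.034], 'groove(mixer)', [-0.039, 0.0226])
([488.0, 179.0], 923, 'low', [0.5324, 0.0876], 'groove(mixer)', [-0.0368, 0.0696])
([317.0, 188.0], 1259, 'low', [0.5312, -0.0195], 'groove(mixer)', [-0.0316, -0.0237])
```

Emit:
send_rows:
  series: [-0.1,0,1.7,0,0,0,0,-0.1,0,3.3,0,0,0,0,-0.1,0,3.3,0,0,0,0,-0.1,0,3.3,0,0,0,0,-0.1,0,3.3,0,0,0,0.15,-0.1,0,3.3,0,0,0,0.3,-0.1,0,3.3,0,0,0,0.35,-0.1,0,3.3,0,0,0,0.35,-0.1,0,0,0,0,0,0.35,-0.1,0,-4,0,0,0,0.35]

```text
clock: 26.55
tcp_pos: [0.551, -0.0214, 0.0933]
orientation: [-0.005, 0.034, 0.999, 0.0]
wrist_force: [1.3, -0.5, 0.4]
finger_gap: 0.0299
```

Emit:
send_rows:
  series: [0,0,-4,0,0,0,0.4,0,0,-6,0,0,0,0.4,0,0,-6,0,0,0,0.4,0,0,-6,0,0,0,0.4,0,0,-6,0,0,0,0.4]

```text
clock: 26.97
tcp_pos: [0.5536, -0.0218, 0.1549]
orientation: [-0.001, 0.034, 0.999, -0.0]
wrist_force: [-0.2, 0.1, -0.1]
finger_gap: 0.0341
```

Run:
```python
from h import *
s=get_state(); print(s["clock"],s["tcp_pos"].round(4),s["finger_gap"],s["joint_pos"].round(2))
im,ci,r=caps(); [print(x) for x in r]; cv2.imwrite("pics/w13.png",im)
hsv=cv2.cvtColor(im,cv2.COLOR_BGR2HSV); H,S,V=cv2.split(hsv); 
for c,a,l in blobs((H>8)&(H<20)&(S>150),60): print("orange",c.round(),a,ray2plane(c,.085,ci)[0].round(4))
K=mx(-.088,-.1475); print(K)
plan([(*K,.15,176.2+60),(*K,.12,176.2+90),(*K,.056,176.2+90)])
```

```text
26.9667 [ 0.5536 -0.0218  0.1549] 0.03413574277610891 [-0.18  0.31 -0.15  1.11 -0.   -0.12]
([373.0, 150.0], 338, 'low', [0.5243, 0.0321], 'groove(mixer)', [-0.0388, 0.0229])
([317.0, 153.0], 341, 'low', [0.523, -0.0194], 'groove(mixer)', [-0.0369, -0.0241])
([429.0, 153.0], 366, 'low', [0.5301, 0.0836], 'groove(mixer)', [-0.0367, 0.0703])
orange [126.  84.] 890 [ 0.4599 -0.1389  0.085 ]
orange [597. 277.] 124 [0.6217 0.1896 0.085 ]
[ 0.46041807 -0.13884361]
[ 4.600e-01 -1.390e-01  1.500e-01  2.362e+02] -> [8.47, -12.31, 0.45] [0.1, -0.2, -60.1] rows 9
[ 4.600e-01 -1.390e-01  1.200e-01  2.662e+02] -> [0.0, 0.0, 3.0] [0.0, 0.0, -30.0] rows 5
[ 4.600e-01 -1.390e-01  5.600e-02  2.662e+02] -> [0.0, 0.0, 6.4] [0.0, 0.0, 0.0] rows 2
```

View pics/w13.png

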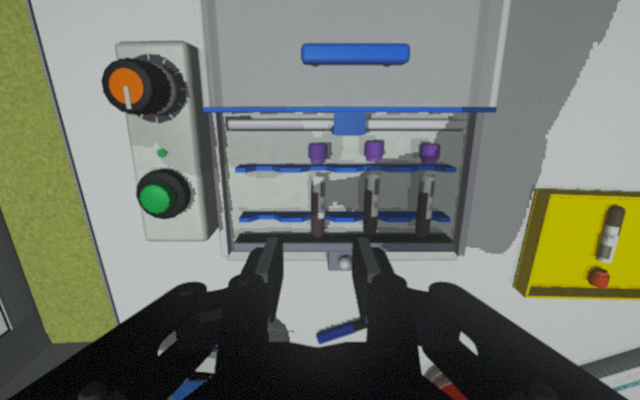

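All three purple tubes sit in their grooves: caps at (317,153), (373,150) and (429,153), just behind the bar. The red tube is in the tray at (607,245). Next is the knob.

Emit:
send_rows:
  series: [8.5,-12.3,0.5,0,0,-7,0.62,8.5,-12.3,0.5,0,0,-14,0.62,8.5,-12.3,0.5,0,0,-21,0.62,8.5,-12.3,0.5,0,0,-28,0.62,8.5,-12.3,0.5,0,0,-35,0.62,8.5,-12.3,0.5,0,0,-42,0.62,8.5,-12.3,0.5,0,0,-49,0.62,8.5,-12.3,0.5,0,0,-56,0.62,8.5,-12.3,0.5,0,0,-60,0.62,8.5,-12.3,0.5,0,0,-60,0.62]

```text
clock: 27.85
tcp_pos: [0.46, -0.1385, 0.1491]
orientation: [-0.002, -0.471, 0.882, 0.002]
wrist_force: [-0.1, 0.1, 0.0]
finger_gap: 0.0528
```

Emit:
send_rows:
  series: [0,0,1,0,0,-7,0.62,0,0,2,0,0,-14,0.62,0,0,3,0,0,-21,0.62,0,0,3,0,0,-28,0.62,0,0,3,0,0,-30,0.62,0,0,3,0,0,-30,0.62,0,0,3,0,0,-30,0.62]

```text
clock: 28.43
tcp_pos: [0.4606, -0.1386, 0.12]
orientation: [-0.001, -0.682, 0.731, 0.001]
wrist_force: [0.4, 0.2, -0.8]
finger_gap: 0.0528
```

Run:
```python
from h import *
s=get_state(); print(s["clock"],s["tcp_pos"].round(4),s["finger_gap"],s["joint_pos"].round(2))
K=np.array([.4602,-.1389])
plan([(*K,.057,176.2+90)])
```

```text
28.4333 [ 0.4606 -0.1386  0.12  ] 0.05283786932375785 [-0.46  0.2  -0.39  0.99 -0.   -1.96]
[ 4.600e-01 -1.390e-01  5.700e-02  2.662e+02] -> [0.04, 0.02, 6.3] [0.2, 0.0, -0.2] rows 2
```

Emit:
send_rows:
  series: [0,0,3,0,0,0,0.62,0,0,6.2,0,0,0,0.62,0,0,6.2,0,0,0,0.62,0,0,6.2,0,0,0,0.62,0,0,6.2,0,0,0,0.2,0,0,6.2,0,0,0,0.2,0,0,6.2,0,0,0,0.2,0,0,6.2,0,0,0,0.2]
  newtons: 60

```text
clock: 29.1
tcp_pos: [0.4621, -0.1395, 0.0606]
orientation: [-0.0, -0.683, 0.731, -0.001]
wrist_force: [-1.9, 1.6, 7.0]
finger_gap: 0.0322
```

Emit:
send_rows:
  series: [0,0,0,0,0,6,0.2,0,0,0,0,0,12,0.2,0,0,0,0,0,18,0.2,0,0,0,0,0,24,0.2,0,0,0,0,0,30,0.2,0,0,0,0,0,36,0.2,0,0,0,0,0,42,0.2,0,0,0,0,0,48,0.2,0,0,0,0,0,54,0.2,0,0,0,0,0,60,0.2]

```text
clock: 29.93
tcp_pos: [0.4618, -0.1392, 0.0606]
orientation: [0.0, -0.224, 0.975, -0.001]
wrist_force: [-2.5, 1.3, 8.0]
finger_gap: 0.0323
```

Run:
```python
from h import *
s=get_state(); print(s["clock"],s["tcp_pos"].round(4),s["finger_gap"],s["joint_pos"].round(2),s["wrist_force"].round(1),s["ft_torque"].round(2))
```

```text
29.9333 [ 0.4618 -0.1392  0.0606] 0.0322863541593693 [-0.46  0.26 -0.47  0.84 -0.   -0.91] [-2.5  1.3  8. ] [ 0.26  0.52 -0.01]
```

Emit:
send_rows:
  series: [0,0,-0.2,0,0,6,0.2,0,0,-0.2,0,0,12,0.2,0,0,-0.2,0,0,18,0.2,0,0,-0.2,0,0,24,0.2,0,0,-0.2,0,0,30,0.2,0,0,-0.2,0,0,36,0.2,0,0,-0.2,0,0,42,0.2,0,0,-0.2,0,0,48,0.2,0,0,-0.2,0,0,54,0.2,0,0,-0.2,0,0,60,0.2]

```text
clock: 30.77
tcp_pos: [0.4618, -0.139, 0.0608]
orientation: [0.0, 0.294, 0.956, -0.0]
wrist_force: [1.7, 1.0, -6.3]
finger_gap: 0.0322
```

Run:
```python
from h import *
s=get_state(); print(s["clock"],s["tcp_pos"].round(4),s["finger_gap"],s["joint_pos"].round(2),s["wrist_force"].round(1),s["ft_torque"].round(2))
im,ci,r=caps(); [print(x) for x in r]
```

```text
30.7667 [ 0.4618 -0.139   0.0608] 0.032199539979891015 [-0.46  0.26 -0.47  0.84 -0.    0.14] [ 1.7  1.  -6.3] [-0.04 -0.53  0.04]
([626.0, 167.0], 657, 'low', [0.5425, 0.0435], 'groove(mixer)', [-0.0346, 0.0209])
([546.0, 206.0], 637, 'low', [0.5383, -0.0099], 'groove(mixer)', [-0.0352, -0.0259])
```

Emit:
send_rows:
  series: [0,0,0.1,0,0,6,0.2,0,0,0.1,0,0,12,0.2,0,0,0.1,0,0,18,0.2,0,0,0.1,0,0,24,0.2,0,0,0.1,0,0,30,0.2,0,0,0.1,0,0,36,0.2,0,0,0.1,0,0,42,0.2,0,0,0.1,0,0,48,0.2,0,0,0.1,0,0,54,0.2,0,0,0.1,0,0,60,0.2]

```text
clock: 31.65
tcp_pos: [0.4621, -0.1389, 0.0607]
orientation: [0.001, 0.731, 0.682, 0.0]
wrist_force: [0.9, 1.4, -0.5]
finger_gap: 0.0318
```

Emit:
send_rows:
  series: [0,0,0,0,0,6,0.2,0,0,0,0,0,12,0.2,0,0,0,0,0,18,0.2,0,0,0,0,0,24,0.2,0,0,0,0,0,30,0.2,0,0,0,0,0,30,0.2]

```text
clock: 32.15
tcp_pos: [0.4622, -0.1389, 0.0607]
orientation: [0.0, 0.882, 0.471, 0.0]
wrist_force: [2.0, 1.9, -0.1]
finger_gap: 0.032
```

Run:
```python
from h import *
s=get_state(); print(s["clock"],s["tcp_pos"].round(4),s["finger_gap"],s["joint_pos"].round(2),s["wrist_force"].round(1),s["ft_torque"].round(2))
```

```text
32.15 [ 0.4622 -0.1389  0.0607] 0.03201780093646206 [-0.46  0.26 -0.47  0.84  0.    1.7 ] [ 2.   1.9 -0.1] [ 0.37 -0.38  0.04]
```

Emit:
send_rows:
  series: [0,0,0,0,0,6,0.2,0,0,0,0,0,12,0.2,0,0,0,0,0,18,0.2,0,0,0,0,0,20,0.2,0,0,0,0,0,20,0.4,0,0,0,0,0,20,0.65,0,0,0,0,0,20,0.65,0,0,0,0,0,20,0.65,0,0,-3,0,0,20,0.65,0,0,-6,0,0,20,0.65]

```text
clock: 32.98
tcp_pos: [0.4592, -0.1381, 0.119]
orientation: [-0.002, 0.95, 0.311, -0.003]
wrist_force: [1.0, -0.7, 0.9]
finger_gap: 0.0554
```

Emit:
send_rows:
  series: [0,0,-3,0,0,-7,0.6,0,0,-6,0,0,-14,0.6,0,0,-8,0,0,-21,0.6,0,0,-8,0,0,-28,0.6,0,0,-8,0,0,-35,0.6,0,0,-8,0,0,-42,0.6,0,0,-8,0,0,-49,0.6,0,0,-8,0,0,-56,0.6,0,0,-8,0,0,-63,0.6,0,0,-8,0,0,-70,0.6]

```text
clock: 33.82
tcp_pos: [0.461, -0.1389, 0.1999]
orientation: [-0.0, 0.598, 0.802, -0.001]
wrist_force: [-1.0, -0.4, 1.4]
finger_gap: 0.0507
```

Run:
```python
from h import *
s=get_state(); print(s["clock"],s["tcp_pos"].round(4),s["finger_gap"],s["joint_pos"].round(2),rot(s["orientation"]).as_matrix()[:,0].round(2))
plan([(.50,-.06,.2,170)])
im,ci,r=caps(); [print(x) for x in r]; cv2.imwrite("pics/w14.png",im)
```

```text
33.8167 [ 0.461  -0.1389  0.1999] 0.05073106800284531 [-0.46  0.15 -0.25  1.18 -0.    0.82] [-0.29  0.96 -0.  ]
[ 5.0e-01 -6.0e-02  2.0e-01  1.7e+02] -> [6.45, 5.99, -0.02] [-0.1, -0.0, -63.4] rows 9
([441.0, 24.0], 299, 'low', [0.5315, 0.0359], 'groove(mixer)', [-0.0348, 0.0234])
([419.0, 77.0], 262, 'low', [0.5287, -0.0153], 'groove(mixer)', [-0.0343, -0.0242])
```

Emit:
send_rows:
  series: [6.5,6,0,0,0,-7,0.3,6.5,6,0,0,0,-14,0.3,6.5,6,0,0,0,-21,0.3,6.5,6,0,0,0,-28,0.3,6.5,6,0,0,0,-35,0.3,6.5,6,0,0,0,-42,0.3,6.5,6,0,0,0,-49,0.3,6.5,6,0,0,0,-56,0.3,6.5,6,0,0,0,-63,0.3,6.5,6,0,0,0,-63,0.3]

```text
clock: 34.7
tcp_pos: [0.5007, -0.0598, 0.1998]
orientation: [-0.001, 0.094, 0.996, -0.0]
wrist_force: [-0.6, -0.5, 0.8]
finger_gap: 0.026
```

Run:
```python
from h import *
s=get_state(); print(s["clock"],s["tcp_pos"].round(4))
im,ci,r=caps(); [print(x) for x in r]; cv2.imwrite("pics/w15.png",im)
K=np.array([.4604,-.1389])
def line(im,ci,tag):
    # white line: unsaturated bright pixels within 13 mm of the knob axis on its top plane
    uv=np.argwhere(np.ones(im.shape[:2]))[:,::-1]; W=ray2plane(uv,.085,ci)[:,:2]-K; m=np.linalg.norm(W,axis=1)<.012
    px=im[uv[m][:,1],uv[m][:,0]].astype(int); w=(px[:,0]>110); w2=W[m][w]; print(tag,w.sum(),"dir deg",np.degrees(np.arctan2(*w2.mean(0)[::-1])).round(), (w2.mean(0)*1000).round(1))
line(im,ci,"now")
c4=camera_info("wrist"); r0=rot(s["orientation"]); off=r0.inv().apply(c4["xyz"]-s["tcp_pos"]); rel=r0.inv()*rot(c4["attitude"])
for f,p,q in (("w4",[.47937,.01216,.21378],[0,.999,-.044,-.001]),("w13",[.5536,-.0218,.1549],[-.001,.034,.999,0])):
    q=rot(q); c=dict(c4); c["xyz"]=np.array(p)+q.apply(off); c["attitude"]=(q*rel).as_quat(scalar_first=True); line(cv2.imread(f"pics/{f}.png"),c,f)
cr=[proj([[*K,.085]],ci)[0],proj([[*mx(-.03,0),.03]],ci)[0]]; print(cr)
```

```text
34.7 [ 0.5007 -0.0598  0.1998]
([453.0, 184.0], 215, 'low', [0.5375, 0.0844], 'groove(mixer)', [-0.0331, 0.0703])
([406.0, 189.0], 204, 'low', [0.5339, 0.0332], 'groove(mixer)', [-0.0333, 0.0227])
([360.0, 194.0], 194, 'low', [0.5305, -0.0177], 'groove(mixer)', [-0.0333, -0.0245])
now 54 dir deg 125.0 [-3.3  4.7]
w4 40 dir deg -9.0 [ 7.  -1.1]
w13 97 dir deg -4.0 [ 5.7 -0.4]
[array([214.56645662, 165.21704299]), array([383.54742825, 193.70272036])]
```

The bar has pushed the tubes home: all caps are at mixer x -33 mm, so centres are at +1 mm. The white line shows the knob turned 230° clockwise, so the clutch slipped about 1.5 rad. Next I'll shut the guard.

Run:
```python
from h import *
Y=176.2
plan([(*mx(-.136,0),.13,Y),(*mx(-.136,0),.066,Y),(*mx(0.0,0),.066,Y)])
```

```text
[4.220e-01 1.200e-02 1.300e-01 1.762e+02] -> [9.05, 5.5, 6.98] [-0.0, -0.1, -7.3] rows 4
[4.220e-01 1.200e-02 6.600e-02 1.762e+02] -> [0.0, 0.0, 6.4] [0.0, 0.0, 0.0] rows 2
[5.580e-01 2.000e-03 6.600e-02 1.762e+02] -> [-13.6, 0.0, 0.0] [0.0, 0.0, 0.0] rows 4
```

Emit:
send_rows:
  series: [9,5.5,7,0,0,-7.3,0,9,5.5,7,0,0,-7.3,0,9,5.5,7,0,0,-7.3,0,9,5.5,7,0,0,-7.3,0,9,5.5,7,0,0,-7.3,0,9,5.5,7,0,0,-7.3,0,9,5.5,7,0,0,-7.3,0]

```text
clock: 35.33
tcp_pos: [0.4249, 0.0105, 0.1311]
orientation: [0.001, 0.032, 0.999, -0.001]
wrist_force: [0.6, -0.4, 0.4]
finger_gap: 0.0
```

Emit:
send_rows:
  series: [0,0,3,0,0,0,0,0,0,6.4,0,0,0,0,0,0,6.4,0,0,0,0,0,0,6.4,0,0,0,0,0,0,6.4,0,0,0,0]

```text
clock: 35.75
tcp_pos: [0.4242, 0.0106, 0.0673]
orientation: [0.0, 0.032, 1.0, -0.0]
wrist_force: [-0.0, 0.3, 1.2]
finger_gap: 0.0001
```

Emit:
send_rows:
  series: [-1,0,0,0,0,0,0,-2,0,0,0,0,0,0,-3.5,0,0,0,0,0,0,-5,0,0,0,0,0,0,-6.5,0,0,0,0,0,0,-8,0,0,0,0,0,0,-9.5,0,0,0,0,0,0,-10.5,0,0,0,0,0,0,-11,0,0,0,0,0,0,-11,0,0,0,0,0,0]

```text
clock: 36.58
tcp_pos: [0.5345, 0.0041, 0.0663]
orientation: [0.0, 0.031, 1.0, -0.0]
wrist_force: [0.0, 1.0, 0.2]
finger_gap: 0.0003
```

Run:
```python
from h import *
s=get_state(); print(s["clock"],s["tcp_pos"].round(4),s["wrist_force"].round(1))
p=R.from_euler('z',-YAW,degrees=True).apply([*(s["tcp_pos"][:2]-O),0]); print("mixer",p.round(4))
```

```text
36.5833 [0.5345 0.0041 0.0663] [0.  1.  0.2]
mixer [-0.0236  0.      0.    ]
```

Emit:
send_rows:
  series: [-0.5,0,0,0,0,0,0,-1,0,0,0,0,0,0,-1.5,0,0,0,0,0,0,-2,0,0,0,0,0,0,-2.4,0,0,0,0,0,0,-2.7,0,0,0,0,0,0,-2.7,0,0,0,0,0,0]

```text
clock: 37.17
tcp_pos: [0.5598, 0.0026, 0.0656]
orientation: [-0.0, 0.031, 1.0, -0.0]
wrist_force: [0.4, 0.6, 0.2]
finger_gap: 0.0001
```

Emit:
send_rows:
  series: [-0.3,0,0,0,0,0,0,-0.5,0,0,0,0,0,0,-0.5,0,0,0,0,0,0,-0.5,0,0,0,0,0,0]

```text
clock: 37.5
tcp_pos: [0.5627, 0.0025, 0.0655]
orientation: [-0.002, 0.031, 1.0, -0.0]
wrist_force: [-6.8, -0.4, 3.8]
finger_gap: -0.0003
```

Run:
```python
from h import *
s=get_state(); print(s["clock"],s["tcp_pos"].round(4),s["wrist_force"].round(1))
p=R.from_euler('z',-YAW,degrees=True).apply([*(s["tcp_pos"][:2]-O),0]); print("mixer",p.round(4))
```

```text
37.5 [0.5627 0.0025 0.0655] [-6.8 -0.4  3.8]
mixer [0.0047 0.0003 0.    ]
```

Emit:
send_rows:
  series: [-0.3,0,0,0,0,0,0,-0.6,0,0,0,0,0,0,-0.6,0,0,0,0,0,0,-0.6,0,0,0,0,0,0]

```text
clock: 37.83
tcp_pos: [0.5628, 0.0026, 0.0651]
orientation: [-0.008, 0.031, 0.999, -0.0]
wrist_force: [-21.1, 0.3, 15.7]
finger_gap: 0.0001
```

Run:
```python
from h import *
s=get_state(); print(s["clock"],s["tcp_pos"].round(4),s["wrist_force"].round(1))
p=R.from_euler('z',-YAW,degrees=True).apply([*(s["tcp_pos"][:2]-O),0]); print("mixer",p.round(4))
B=mx(-.008,-.1475); print(B)
plan([(*mx(-.02,0),.066,176.2),(*mx(-.02,0),.12,176.2),(*B,.12,176.2),(*B,.08,176.2)])
```

```text
37.8333 [0.5628 0.0026 0.0651] [-21.1   0.3  15.7]
mixer [0.0048 0.0004 0.    ]
[ 0.54024219 -0.14414553]
[5.380e-01 4.000e-03 6.600e-02 1.762e+02] -> [2.48, -0.03, -0.05] [-0.1, -0.9, 0.3] rows 1
[5.380e-01 4.000e-03 1.200e-01 1.762e+02] -> [0.0, 0.0, -5.4] [0.0, 0.0, 0.0] rows 2
[ 5.400e-01 -1.440e-01  1.200e-01  1.762e+02] -> [-1.2, -14.75, 0.0] [0.0, 0.0, 0.0] rows 4
[ 5.400e-01 -1.440e-01  8.000e-02  1.762e+02] -> [0.0, 0.0, 4.0] [0.0, 0.0, 0.0] rows 1
```

The guard is at its hard stop: 21 N, and a measured travel of 128 mm from parked. I'll back off and go to the start button.

Emit:
send_rows:
  series: [2.5,0,0,0,-0.9,0,0,2.5,0,0,0,-0.9,0,0,2.5,0,-5.4,0,-0.9,0,0,2.5,0,-5.4,0,-0.9,0,0,2.5,0,-5.4,0,-0.9,0,0,2.5,0,-5.4,0,-0.9,0,0]

```text
clock: 38.33
tcp_pos: [0.5472, 0.0034, 0.121]
orientation: [0.009, 0.031, 0.999, -0.001]
wrist_force: [-0.3, -0.8, 0.8]
finger_gap: 0.0001
```

Emit:
send_rows:
  series: [-1.2,-14.7,0,0,0,0,0,-1.2,-14.7,0,0,0,0,0,-1.2,-14.7,0,0,0,0,0,-1.2,-14.7,0,0,0,0,0,-1.2,-14.7,0,0,0,0,0,-1.2,-14.7,0,0,0,0,0]

```text
clock: 38.83
tcp_pos: [0.5477, -0.145, 0.1184]
orientation: [0.006, 0.032, 0.999, 0.0]
wrist_force: [-0.9, 0.0, 0.5]
finger_gap: 0.0004
```

Run:
```python
from h import *
s=get_state(); print(s["clock"],s["tcp_pos"].round(4),s["wrist_force"].round(1))
ci=camera_info("wrist"); im=read_camera("wrist"); cv2.imwrite("pics/w16.png",im); hsv=cv2.cvtColor(im,cv2.COLOR_BGR2HSV); H,S,V=cv2.split(hsv)
for c,a,l in blobs((H>45)&(H<85)&(S>80),150):
    for z in (.058,.068): print("green",c,a,ray2plane(c,z,ci)[0].round(4))
B=mx(-.008,-.1475); plan([(*B,.08,176.2)])
```

```text
38.8333 [ 0.5477 -0.145   0.1184] [-0.9  0.   0.5]
green [317.96872038 208.59526066] 1055 [ 0.5438 -0.1439  0.058 ]
green [317.96872038 208.59526066] 1055 [ 0.5403 -0.1437  0.068 ]
[ 5.400e-01 -1.440e-01  8.000e-02  1.762e+02] -> [0.78, -0.08, 3.85] [0.0, 0.7, 0.2] rows 1
```

Green centroid with top at 68 mm gives (0.5403, -0.1437), which matches the model exactly.

Emit:
send_rows:
  series: [0.8,-0.1,2,0,0.7,0,0,0.8,-0.1,4,0,0.7,0,0,0.8,-0.1,4.4,0,0.7,0,0,0.8,-0.1,4.4,0,0.7,0,0]

```text
clock: 39.22
tcp_pos: [0.5393, -0.1424, 0.074]
orientation: [-0.001, 0.03, 1.0, 0.001]
wrist_force: [-0.3, -0.0, -0.9]
finger_gap: 0.0001
```

Emit:
send_rows:
  series: [0,0,0.3,0,0,0,0,0,0,0.6,0,0,0,0,0,0,0.9,0,0,0,0,0,0,0.9,0,0,0,0]

```text
clock: 39.55
tcp_pos: [0.5418, -0.1441, 0.0675]
orientation: [0.002, 0.031, 1.0, -0.0]
wrist_force: [0.3, 3.4, 3.8]
finger_gap: 0.0001
```

Emit:
send_rows:
  series: [0,0,0.3,0,0,0,0,0,0,0.5,0,0,0,0,0,0,0.5,0,0,0,0,0,0,0.5,0,0,0,0]

```text
clock: 39.88
tcp_pos: [0.542, -0.1444, 0.0657]
orientation: [0.003, 0.031, 1.0, -0.001]
wrist_force: [-5.8, 6.0, 25.6]
finger_gap: 0.0001
```

The button is at its stop (25 N, about 6 mm below first contact). I'll retreat and check.

Emit:
send_rows:
  series: [0,0,-4,0,0,0,0,0,0,-8,0,0,0,0,0,0,-12,0,0,0,0,0,0,-16,0,0,0,0,0,0,-16,0,0,0,0,0,0,-16,0,0,0,0]

```text
clock: 40.38
tcp_pos: [0.5424, -0.1455, 0.2251]
orientation: [0.004, 0.031, 1.0, -0.002]
wrist_force: [0.6, 0.6, -0.1]
finger_gap: -0.0001
```

Emit:
send_rows:
  series: [0,-6,0,0,0,0,0,0,-6,0,0,0,0,0,0,-6,0,0,0,0,0,0,-6,0,0,0,0,0,0,-6,0,0,0,0,0]

```text
clock: 40.8
tcp_pos: [0.5361, -0.2037, 0.2205]
orientation: [-0.0, 0.031, 1.0, 0.0]
wrist_force: [-0.2, -0.3, -0.1]
finger_gap: 0.0002
```

Run:
```python
from h import *
s=get_state(); print(s["clock"],s["tcp_pos"].round(4),s["wrist_force"].round(1))
im,ci,r=caps(); [print(x) for x in r]; cv2.imwrite("pics/w17.png",im)
hsv=cv2.cvtColor(im,cv2.COLOR_BGR2HSV); H,S,V=cv2.split(hsv)
for c,a,l in blobs((H>100)&(H<125)&(S>130),300): print("blue",c.round(),a,ray2plane(c,.08,ci)[0].round(4))
```

```text
40.8 [ 0.5361 -0.2037  0.2205] [-0.2 -0.3 -0.1]
blue [529. 125.] 645 [ 0.4922 -0.0121  0.08  ]
blue [533. 215.] 726 [0.5773 0.0019 0.08  ]
blue [510. 241.] 668 [ 0.6031 -0.0176  0.08  ]
```

View pics/w17.png

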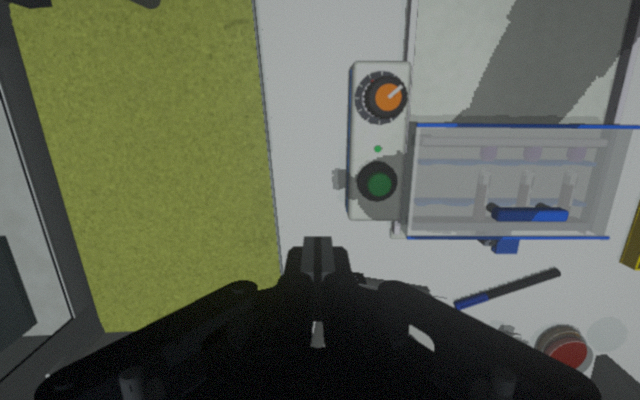

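The final picture shows the guard shut over three purple tubes in the grooves, the button up at (377,180), and the arm clear of everything.

```bash
python3 -c "
from workcell import *
print(hand_in())"
```

```text
the job is handed in; nothing more can be done
None
```

The batch is changed and the job is handed in, at about 41 s of the 210 s allowed. The hand-in gives no verdict, so the checks below are mine.

- **Red tube:** only one was present. I laid it in the tray and saw it there in later wrist pictures.
- **Purple tubes:** three were present. One had been knocked aside, so I located it again before picking it up. All three lie in grooves 0, 1 and 2 with caps to the bar. After clamping, every cap was at mixer x of about -33 mm, which puts the tube centres at about +1 mm.
- **Knob:** the white line shows it turned 230° clockwise. With the spindle stopping at about 2.5 rad, the clutch slipped about 1.5 rad. That slip is calculated, since the joint itself cannot be read.
- **Guard:** it was pushed to a hard stop at 21 N. The finger positions give a travel of 128 mm from parked, which is past the catch. The final picture put the handle about 2.5 mm short of that, which still suggests the guard is shut. I believe that picture reading, a colour centroid, is less accurate than the stop.
- **Start button:** pressed to its stop at 25 N, about 6 mm down, and it appeared up again afterwards.
- **Left alone:** I never went near the bottle, the counter or the look-alikes, except for passing the orange look-alike beside one of the purple tubes. I did not measure them again at the end.

One transfer stalled when joint 6 reached its range limit. I continued by turning the tool half round, and saw no sign of the grip slackening.

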